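Get the whetstone out from behind the row and put the row back

TASK

The whetstone lies at the back of the plywood board, behind the oil can, the amber jar and the oak block. First move all three into the green tray, upright, while the whetstone stays where it lies; then set the whetstone flat on the middle of the sharpening stand's black pad, lengthwise between the two end cleats; and last put the oil can, the jar and the block back on the board, each in the very place where it stood at the start and the block turned as it was. Never tip the can or the jar over.

Things in the scene. Friction and masses are not known exactly. Their poses are not given: they have to be found in the camera images.
- oil_can_c (a point): Grey metal thumb oiler, 76 mm round base, 166 mm tall, 0.16 kg. The point is on its axis, half-way up (83 mm above its foot); z up. Its body is a cone 82 mm high; above it a straight upright tube 12 mm thick runs on the axis from 82 to 125 mm above the foot and is the place to grip, closing along the oiler's own x; above that the spout bends over towards its own -y (tip 28 mm off the axis, 166 mm up).
- jar_c (a point): Round amber glass jar with black cap, 60 mm diameter, 105 mm tall, 0.3 kg. The point is its centre, 52.5 mm above its foot; z up.
- oak_block_c (a point): Brown oak block 56 x 94 x 50 mm (its own x, y, z), 0.14 kg. The point is its centre, 25 mm above its underside; its long side lies along its own y. Stands with the long side pointing about from the robot towards the whetstone, close up to it.
- whetstone_c (a point): Grey whetstone in a wooden bed, 63 x 202 x 43 mm (its own x, y, z), 0.55 kg. The point is its centre, 21.5 mm above its underside. The bed is 62 x 202 mm and 23 mm high, the stone on it 45 x 172 mm and 20 mm high; the length lies along its own y. It can be gripped across the bed or across the stone.
- home_board: Fixed plywood board 220 x 300 mm (x, y) on two low runners. Origin on the bench under its centre, its top surface 34 mm above; x points away from the robot towards the rear, where the whetstone lies along y. The oil can, the jar and the block stand on it in a row along y in front of the whetstone, in any order, about 95 mm apart.
- tray: Fixed shallow green metal tray 290 x 180 mm (x, y), rim 18 mm high, walls 4 mm, at the left or the right of the board. Origin at the centre of its underside; its floor is 4 mm above. Length along x. The side area for the three things: each one's centre less than 120 mm from the tray's centre along x and 75 mm along y.
- stand: Fixed pale wooden sharpening stand 262 x 110 mm (x, y), on the other side of the board. Origin at the centre of its underside. A black rubber pad, 16 mm above the origin, carries the whetstone with its length along the stand's x, between two dark end cleats whose inner faces are at x = +-111 mm (222 mm apart) and whose tops are 28 mm above the origin.
- stand_seat (a point): Centre of the stand's rubber pad, on its surface: the whetstone's middle belongs above it.
Things that resemble listed ones, but are neither listed nor needed, are in the scene too. There is more than one size of the part that bears oil_can_c; the job needs the larger.

How it is judged:
On the way, in this order (a step that is already met when the one before it is completed fails the run):
1. oil can, jar and block all stand upright and released in the tray, the whetstone still in its place (x of oil_can_c in the frame of tray between -0.12 and 0.12 m and y of oil_can_c in the frame of tray between -0.075 and 0.075 m and z of oil_can_c in the frame of tray below 0.095 m and angle between each of oil_can_c, jar_c, oak_block_c's own z axis and vertical below 0.12 rad and contact force between each of oil_can, jar, oak_block and the fingers below 0.05 N and x of jar_c in the frame of tray between -0.12 and 0.12 m and y of jar_c in the frame of tray between -0.075 and 0.075 m and z of jar_c in the frame of tray below 0.0645 m and x of oak_block_c in the frame of tray between -0.12 and 0.12 m and y of oak_block_c in the frame of tray between -0.075 and 0.075 m and z of oak_block_c in the frame of tray below 0.037 m and distance of whetstone_c from where it was at the start of the episode below 0.02 m), for 0.2 s.
2. the whetstone lies on the stand, released, with the three things still in the tray (horizontal distance between whetstone_c and stand_seat below 0.015 m and angle between the y axis of whetstone_c and the x axis of stand, either way round below 0.12 rad and z of whetstone_c in the frame of stand_seat below 0.026 m and angle between whetstone_c's own z axis and vertical below 0.04 rad and contact force between whetstone and the fingers below 0.05 N and x of oil_can_c in the frame of tray between -0.12 and 0.12 m and y of oil_can_c in the frame of tray between -0.075 and 0.075 m and z of oil_can_c in the frame of tray below 0.095 m and angle between each of oil_can_c, jar_c, oak_block_c's own z axis and vertical below 0.12 rad and x of jar_c in the frame of tray between -0.12 and 0.12 m and y of jar_c in the frame of tray between -0.075 and 0.075 m and z of jar_c in the frame of tray below 0.0645 m and x of oak_block_c in the frame of tray between -0.12 and 0.12 m and y of oak_block_c in the frame of tray between -0.075 and 0.075 m and z of oak_block_c in the frame of tray below 0.037 m), for 0.2 s.
At the end, for the whole second after the job is handed in: Whetstone flat on the pad between the cleats, within 15 mm of its centre and 0.12 rad of the stand's length; oil can, jar and block upright on the board, each within 15 mm of where it started, the block along the board's x within 0.25 rad; all released and at rest (distance of each of oil_can_c, jar_c, oak_block_c from where it was at the start of the episode below 0.015 m and angle between each of oil_can_c, jar_c, oak_block_c's own z axis and vertical below 0.1 rad and linear speed of each of oil_can, jar, oak_block, whetstone below 0.02 m/s and angular speed of each of oil_can, jar, oak_block, whetstone below 0.2 rad/s and angle between the y axis of oak_block_c and the x axis of home_board, either way round below 0.25 rad and horizontal distance between whetstone_c and stand_seat below 0.015 m and angle between the y axis of whetstone_c and the x axis of stand, either way round below 0.12 rad and z of whetstone_c in the frame of stand_seat below 0.026 m and angle between whetstone_c's own z axis and vertical below 0.04 rad); the robot touches nothing.
It fails at once if the oil can or the jar is tipped (more than 0.7 rad) (angle between any of oil_can_c, jar_c's own z axis and vertical above 0.7 rad).
It also fails if it takes over 136 s, if anything falls off the work surface, if the arm or the gripper's body presses on something with over 40 N, if the wrist force passes 120 N, or if a joint passes its speed limit or range.

ROBOT

A 6-joint arm with a two-finger parallel gripper is mounted at the origin on a cart in front of the work surface, level with it; the furniture and walls round the work are solid. World frame = base frame: x ahead of the robot, y to its left, z up, the work surface at z = 0. Lengths are in m, angles in rad, forces in N, time in s.
With the tool pointing down it reaches from about 0.325 to 0.85 m from the base axis. Payload 4.4 kg.
Tool frame: the origin (TCP) lies at the very end of the fingers, on their centre line; the grasp point (between the pads) lies 19 mm behind it; z points along the fingers, y is the direction in which the jaws open and shut (so a half turn about z gives the same grasp; the last joint's range is limited). The gripper opens to 94 mm and grips with 3 to 60 N. Pads are 16 mm wide; open, the fingers measure 119 mm over their backs; the gripper's body (75 mm by 177 mm) begins 78 mm behind the grasp point.
Start: joints at [0.998, 0.207, 1.542, -0, 1.393, -0.15], TCP at [0.236, 0.524, 0.185] pointing down, gripper open.
Joint ranges: [-2.73, 2.73], [-0.86, 2.22], [0.23, 2.46], [-1.11, 4.25], [0.08, 2.63], [-2.82, 2.82]. Speed limits (rad/s): [2.79, 2.79, 3.14, 3.14, 3.14, 3.14].

INTERFACE

Orientations are given as a unit quaternion [w, x, y, z].
In Python, from bench import r gives the robot as it stands.
- The arm moves only by the tool arm_command, never from a script. Its argument "deltas" is a list of rows, each an object with "dp": the shift along the world's x, y, z in cm, a list of three; "dr": the turn, a rotation vector about the world's x, y, z in degrees, a list of three; "hand": the finger opening in cm, from 0 to 9.4. In form: [{"dp": [tx, ty, tz], "dr": [wx, wy, wz], "hand": hand}, ...]. A call has 1 to 20 rows; each row is the pose to reach, as a shift and turn from the pose commanded when the call began; what a row does not reach only later rows make up. A row lasts 1/10 s, in which the tool goes at most 50 mm and 8.59 degrees, less where a joint would pass 70% of its speed; a pose out of reach is approached as far as the arm can. A call with a gripper value outside its range is refused whole. The fingers move at their own pace and stop on an object; "newtons" is the grip in N (left out, the last holds). Time passes only in rows, so rows that repeat a pose let the fingers close. It gives the time, the measured TCP pose, the force and the opening at its end, in the units of the state.
- r.get_state(): the state, without advancing time (a new reading comes with each control period).
- r.snapshot(name): name is "scene" or "top"; returns (picture, depth): 480x640x3 uint8, red, green, blue; 480x640 float32, m along the optical axis (not along the pixel's ray), 0 where there is no reading.
- r.camera_model(name): a dict with "mtx" (3x3 intrinsics, pixels), "rvec" (rotation vector, rad) and "tvec" (3), from world to camera coordinates, as OpenCV has them. Camera axes: x right, y down, z forward; pixel columns grow to the right and rows downward; lengths in m; the calibration is good to about 2 mm. A picture is of the moment at which its call begins. camera_model takes no time and is no camera call.
- r.job_done(): hands the job in, once; it reports no verdict.
Trained networks look in the newest picture that a camera, given by its name, has taken for a name from the list of things; names that differ only in an ending like _2 or _b are one class to them, and where a whole thing is asked for, a point or a joint stands for the part that bears it (a point fixed in the world has none). Each returns a list of dicts, best first, with "score" (0 to 1); they miss things now and then, are a little off and sometimes report something else, mostly with a low value. They report only what shows in the picture. A call takes as long as a camera call. They do not tell look-alikes from the thing itself.
- r.recognise(camera, query): "xyz" ([x, y, z] in m, in world coordinates, good to about 4 mm: the middle of the surface that is visible of it).
- r.spot_point(camera, query): "xyz" ([x, y, z] in m, in world coordinates, good to about 4 mm: a listed point, or the origin of a listed thing).
The state is a dict: "clock": time; "joints": joint angles; "joint_vel": joint speeds; "joint_efforts": joint torques, N m; "tool_pos": TCP position; "orientation": TCP orientation; "wrist_force": force on the tool from outside, world axes, zero at the start; "wrist_torque": the same for the moment, N m; "width": finger opening in m.
Only numpy, scipy, OpenCV 4.12 (cv2) and the standard library are available. Lean on these libraries where they do the work, as an engineer would, in place of code of your own. Each camera call takes 0.05 s, during which the arm holds its last target.

## Working session

There is one attempt and no reset: what is moved stays moved. The work goes in short steps, Python scripts to look and compute and a tool call to move; the robot and the scene stay as the last step left them, time stands still between calls to the robot, and variables do not carry over. Pictures are saved under pics/ and viewed, and the job is handed in when it is done.

Besides the shell and the picture viewer there is one more tool, called after ">>>" as name(argument=value, ...) on one line, values as JSON. arm_command: Moves the arm, as the interface text tells. Its arguments: {"type":"object","properties":{"deltas":{"type":"array"},"newtons":{"type":"number"}},"required":["deltas"]}

```bash
ls; mkdir -p pics; python3 - <<'E'
from bench import r
import cv2
s=r.get_state(); print(s)
for n in("scene","top"):
    p,d=r.snapshot(n); cv2.imwrite(f"pics/{n}0.png",p[:,:,::-1]); print(n,r.camera_model(n))
    for q in("oil_can_c","jar_c","oak_block_c","whetstone_c","home_board","tray","stand","stand_seat"):
        print(q,[([round(float(v),4) for v in a["xyz"]],round(a["score"],2)) for a in r.spot_point(n,q)])
E
```

```text
pics
{'clock': 0.0, 'joints': array([ 9.97504884e-01,  2.07424447e-01,  1.54295514e+00,  9.56456731e-06,
        1.39350815e+00, -1.50507374e-01]), 'joint_vel': array([ 5.37949578e-04, -3.56286532e-04, -1.36081783e-04,  2.00412044e-03,
       -9.14204209e-04,  9.99999506e-05]), 'joint_efforts': array([ 2.10839025e-04, -3.70875764e+01, -2.81419533e+01,  7.00244168e-02,
        3.59453552e-02, -1.38123942e-04]), 'tool_pos': array([0.23546091, 0.52363346, 0.1839878 ]), 'orientation': array([-4.10690297e-04,  2.09821842e-01,  9.77738962e-01, -1.07154516e-03]), 'wrist_force': array([-0.72702592,  0.26729899, -0.57918596]), 'wrist_torque': array([ 0.02681809, -0.07860575, -0.03762979]), 'width': 0.09392601901538869}
scene {'mtx': array([[585.59121461,   0.        , 314.40217578],
       [  0.        , 585.59121461, 241.92236792],
       [  0.        ,   0.        ,   1.        ]]), 'rvec': array([ 1.95113246, -0.92460586,  0.49487193]), 'tvec': array([-0.21558464,  0.30088612,  1.16992939])}
oil_can_c [([0.5211, 0.1196, 0.1186], 0.95)]
jar_c [([0.5107, -0.0655, 0.0868], 0.9)]
oak_block_c [
[... 222 characters left out ...]
[([0.5525, -0.2673, 0.016], 0.69)]
top {'mtx': array([[444.22881862,   0.        , 317.16883992],
       [  0.        , 444.22881862, 244.51024839],
       [  0.        ,   0.        ,   1.        ]]), 'rvec': array([ 2.17614944, -2.11678663,  0.19172696]), 'tvec': array([0.06095681, 0.45864358, 1.12181181])}
oil_can_c [([0.5237, 0.1181, 0.1182], 0.98), ([0.2622, 0.4188, 0.0608], 0.75)]
jar_c [([0.5072, -0.0646, 0.0842], 0.69)]
oak_block_c [([0.5141, 0.0321, 0.0536], 0.87)]
whetstone_c [([0.6058, 0.0228, 0.0557], 0.85)]
home_board [([0.5508, 0.0245, -0.0026], 0.71)]
tray [([0.4995, 0.3724, 0.0009], 0.95)]
stand [([0.5537, -0.2658, 0.0043], 0.92)]
stand_seat [([0.5549, -0.2637, 0.017], 0.68)]
```

View pics/scene0.png

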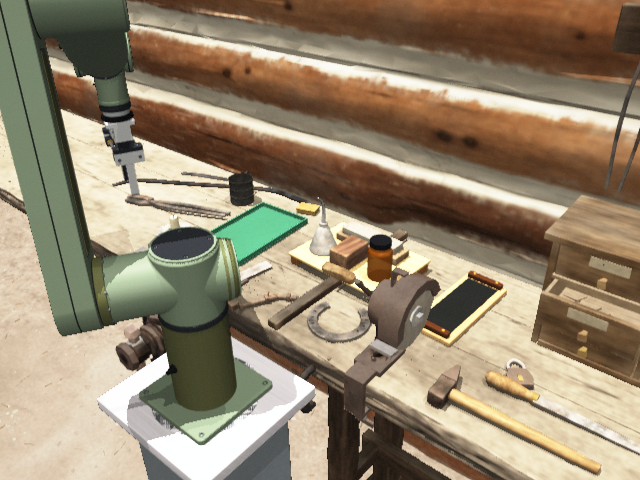

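View pics/top0.png

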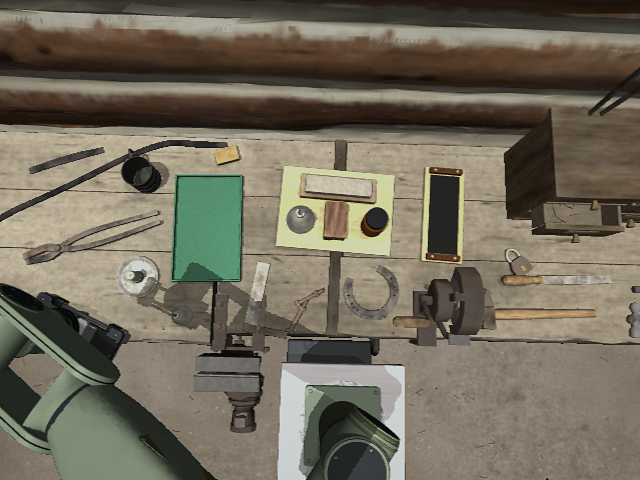

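The top view shows the green tray at left (208,228). The board is in the middle, with the can at (300,219), the block at (336,220), the jar at (374,221) and the whetstone at (338,187). The stand is at right (443,214). A smaller oiler stands near (181,315) and isn't needed. Next I'll measure poses from the depth image.

```bash
cat > h.py <<'E'
import numpy as np,cv2
from bench import r
def cloud(name,pic=None):
    p,d=r.snapshot(name); m=r.camera_model(name)
    R=cv2.Rodrigues(np.array(m["rvec"]))[0]; t=np.array(m["tvec"]); K=np.array(m["mtx"])
    v,u=np.mgrid[0:480,0:640]
    c=np.stack([(u-K[0,2])/K[0,0]*d,(v-K[1,2])/K[1,1]*d,d],-1)
    w=(c-t)@R; w[d==0]=np.nan
    if pic: cv2.imwrite(pic,p[:,:,::-1])
    return p,d,w
def hgt(w,box,z0,z1):
    x0,x1,y0,y1=box
    with np.errstate(invalid='ignore'):
        return (w[...,0]>x0)&(w[...,0]<x1)&(w[...,1]>y0)&(w[...,1]<y1)&(w[...,2]>z0)&(w[...,2]<z1)
def rect(pts):
    (c,s,a)=cv2.minAreaRect((pts[:,:2]*1000).astype(np.float32))
    return np.round(c,1),np.round(s,1),round(a,1),len(pts)
E
python3 - <<'E'
from h import *
p,d,w=cloud("top")
print("bench z",np.nanmedian(w[...,2][hgt(w,(.3,.8,-.15,-.1),-.02,.02)]))
B=(.4,.7,-.14,.2)
for nm,box,z0,z1 in [("board",B,.028,.04),("block top",(.44,.575,-.02,.085),.078,.09),("stone top",(.56,.66,-.1,.15),.069,.084),("whet all",(.562,.68,-.1,.15),.045,.084),("jar cap",(.45,.57,-.12,-.01),.125,.15),("can",(.45,.575,.08,.17),.05,.11),("can tube",(.45,.59,.06,.19),.12,.155),("can spout",(.45,.59,.06,.19),.165,.21),("stand",(.38,.72,-.36,-.18),.008,.04),("cleats",(.38,.72,-.36,-.18),.022,.04),("tray rim",(.3,.7,.25,.5),.012,.03),("tray",(.3,.7,.25,.5),.0,.03)]:
    m=hgt(w,box,z0,z1); q=w[m]
    if len(q)>3: print(nm,rect(q),"z",np.round(np.percentile(q[:,2],[5,50,95]),4),"mean",np.round(q.mean(0),4))
    else: print(nm,len(q))
# colors
hsv=cv2.cvtColor(p,cv2.COLOR_RGB2HSV)
g=(hsv[...,0]>60)&(hsv[...,0]<90)&(hsv[...,1]>120)&hgt(w,(.25,.75,.2,.55),-.02,.04)
print("green",rect(w[g]))
b=(hsv[...,2]<60)&hgt(w,(.4,.7,-.32,-.2),.005,.03)
print("pad",rect(w[b]),w[b].mean(0))
x=cv2.resize(p[120:300,140:500],None,fx=2.2,fy=2.2,interpolation=cv2.INTER_CUBIC); cv2.imwrite("pics/crop1.png",x[:,:,::-1])
p,d,w=cloud("scene")
print("scene cam")
for nm,box,z0,z1 in [("block top",(.44,.575,-.02,.085),.078,.09),("jar cap",(.45,.57,-.12,-.01),.132,.15),("can tube",(.45,.59,.06,.19),.12,.155),("can spout",(.45,.59,.06,.19),.165,.21),("stone top",(.56,.66,-.1,.15),.069,.084)]:
    m=hgt(w,box,z0,z1); q=w[m]
    if len(q)>3: print(nm,rect(q),"mean",np.round(q.mean(0),4))
x=cv2.resize(p[180:350,200:520],None,fx=2.5,fy=2.5,interpolation=cv2.INTER_CUBIC); cv2.imwrite("pics/crop2.png",x[:,:,::-1])
E
```

```text
bench z -0.0010915348466867501
board (array([552.9,  26. ]), array([300.3, 221.1]), 86.6, 5089) z [0.0293 0.0328 0.0365] mean [0.5402 0.0285 0.0328]
block top (array([516.3,  30. ]), array([56. , 93.3]), 88.5, 764) z [0.0791 0.0819 0.0851] mean [0.5155 0.0302 0.082 ]
stone top (array([594.6,  23.2]), array([169.1,  70. ]), 87.2, 1139) z [0.0715 0.075  0.079 ] mean [0.6053 0.0229 0.0751]
whet all (array([599.6,  23.1]), array([200. ,  77.7]), 86.8, 1804) z [0.0518 0.0732 0.0781] mean [0.6015 0.0237 0.0677]
jar cap (array([509.9, -67.4]), array([51.2, 51.5]), 44.1, 390) z [0.1323 0.1375 0.1408] mean [ 0.5095 -0.0663  0.1373]
can (array([522.6, 118. ]), array([64.2, 66.6]), 21.5, 446) z [0.0516 0.0746 0.1021] mean [0.5149 0.1181 0.0756]
can tube (array([518.6, 119.9]), array([4.1, 1.6]), 46.4, 7) z [0.1229 0.1304 0.1456] mean [0.5189 0.12   0.1331]
can spout (array([508.2, 115. ]), array([22.6,  4.7]), 3.1, 20) z [0.1741 0.1899 0.1982] mean [0.5083 0.1146 0.189 ]
stand (array([ 553.7, -265.7]), array([111.6, 261.3]), 86.8, 3808) z [0.0103 0.0148 0.0269] mean [ 0.5515 -0.2641  0.0157]
cl
[... 300 characters left out ...]
42) z [0.0003 0.0029 0.0159] mean [0.5028 0.3693 0.0043]
green (array([499.2, 370.7]), array([288.2, 168.1]), 1.7, 86)
pad (array([ 551.6, -262.5]), array([ 83.7, 249.2]), 86.7, 2282) [ 0.5529904  -0.26431269  0.01525473]
scene cam
block top (array([513.5,  32.3]), array([58.9, 99.1]), 87.0, 493) mean [0.5085 0.03   0.0849]
jar cap (array([506. , -65.7]), array([55.4, 49.9]), 33.9, 266) mean [ 0.5036 -0.0673  0.1399]
can tube (array([520.2, 117.4]), array([11.5, 14. ]), 61.1, 49) mean [0.519  0.1189 0.136 ]
can spout (array([505. , 115.8]), array([29.1,  8. ]), 5.1, 31) mean [0.5079 0.1163 0.183 ]
stone top (array([596.4,  25.5]), array([170.8,  67.1]), 86.4, 487) mean [0.6023 0.038  0.0776]
```

View pics/crop1.png

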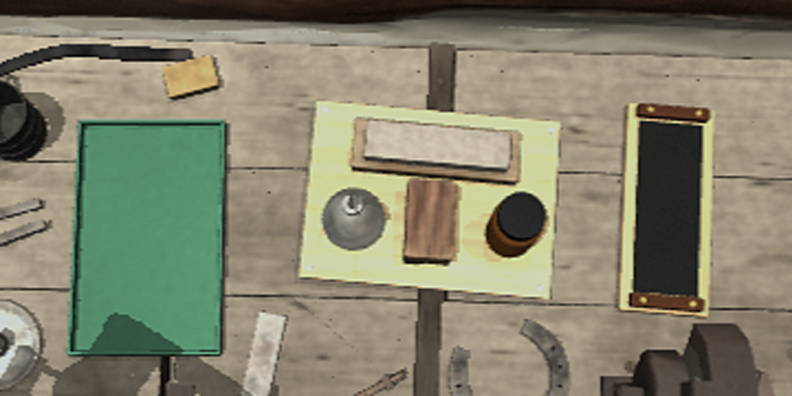

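View pics/crop2.png

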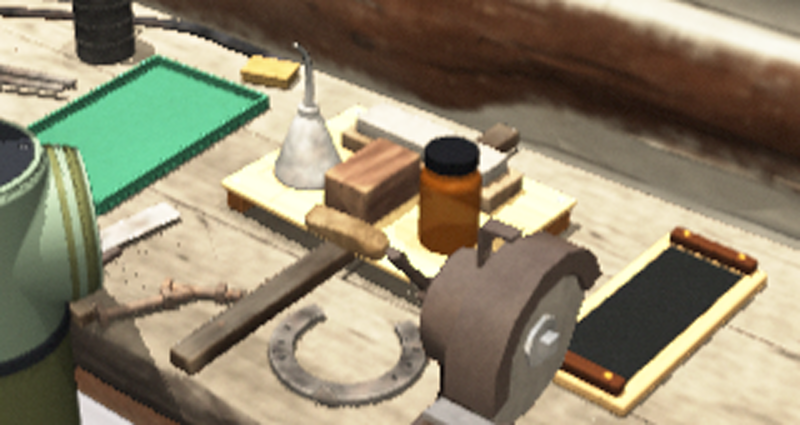

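```bash
python3 - <<'E'
from h import *
p,d,w=cloud("top")
hm=lambda b,z0,z1:w[hgt(w,b,z0,z1)]
for nm,b,z0,z1 in [("whet R",(.53,.68,-.1,-.005),.045,.09),("whet L",(.53,.68,.065,.15),.045,.09),("grinder",(.2,.5,-.42,-.1),.03,.5),("between",(.4,.7,.18,.28),.02,.4),("vise",(.1,.4,.1,.35),.03,.3),("behind",(.66,.9,-.4,.4),.03,.4),("tray back",(.3,.7,.44,.7),.03,.3),("R of stand",(.42,.75,-.5,-.32),.03,.4)]:
    q=hm(b,z0,z1)
    if len(q): print(nm,len(q),"min",np.round(q.min(0),3),"max",np.round(q.max(0),3))
# whetstone bed edges: per y strip
for z0,z1,n in [(.045,.066,"bed"),(.069,.085,"stone")]:
  for y in (-.06,-.03,0.07,.1):
    q=hm((.54,.68,y-.01,y+.01),z0,z1)
    if len(q): print(n,y,"x",np.round([q[:,0].min(),q[:,0].max()],4),len(q))
ps,ds,ws=cloud("scene")
for n in ("top","scene"):
  for q in("whetstone_c","stand_seat","tray","stand"):
    a=r.spot_point(n,q)
    if a: print(n,q,np.round(a[0]["xyz"],4))
E
```

```text
whet R 635 min [ 0.569 -0.078  0.045] max [ 0.637 -0.005  0.081]
whet L 606 min [0.53  0.065 0.045] max [0.644 0.149 0.089]
grinder 4394 min [ 0.215 -0.407  0.03 ] max [ 0.499 -0.1    0.225]
between 7 min [0.454 0.181 0.022] max [0.521 0.28  0.036]
vise 2439 min [0.1   0.197 0.03 ] max [0.179 0.348 0.15 ]
behind 29091 min [ 0.66 -0.4   0.03] max [0.811 0.4   0.4  ]
tray back 728 min [0.351 0.503 0.03 ] max [0.691 0.582 0.084]
R of stand 7540 min [ 0.486 -0.5    0.03 ] max [ 0.74  -0.424  0.4  ]
bed -0.06 x [0.5693 0.6335] 87
bed -0.03 x [0.5716 0.6349] 46
bed 0.07 x [0.5775 0.6399] 44
bed 0.1 x [0.5403 0.6417] 79
stone -0.06 x [0.5787 0.6235] 82
stone -0.03 x [0.5808 0.6259] 130
stone 0.07 x [0.5858 0.6339] 135
stone 0.1 x [0.5427 0.6324] 108
top whetstone_c [0.604  0.0231 0.0565]
top stand_seat [ 0.5516 -0.263   0.0167]
top tray [4.994e-01 3.677e-01 4.000e-04]
top stand [ 0.5533 -0.2641  0.0051]
scene whetstone_c [0.6022 0.0194 0.0542]
scene stand_seat [ 0.5543 -0.2678  0.0132]
scene tray [ 0.4968  0.3692 -0.0015]
scene stand [ 0.5559 -0.2623  0.0028]
```

Both cameras agree within a few mm:

| Thing | Position (m) | Yaw |
|---|---|---|
| Can axis | (0.521, 0.119) | – |
| Block | (0.515, 0.0305) | about -2.5° |
| Jar | (0.508, -0.066) | – |
| Whetstone | (0.6055, 0.0235) | -3.4° |
| Tray | (0.499, 0.370) | – |
| Stand | (0.5535, -0.2645) | -3.2° |

First move: go above the can with the jaws along y.

>>> arm_command(deltas=[{"dp":[2,-3,2],"dr":[0,0,4],"hand":9.4},{"dp":[5,-7,4],"dr":[0,0,8],"hand":9.4},{"dp":[8,-11,5.5],"dr":[0,0,12],"hand":9.4},{"dp":[11,-15,6.5],"dr":[0,0,16],"hand":9.4},{"dp":[14,-19.5,6.5],"dr":[0,0,20],"hand":9.4},{"dp":[17,-24,6.5],"dr":[0,0,22.2],"hand":9.4},{"dp":[20,-28.5,6.5],"dr":[0,0,22.2],"hand":9.4},{"dp":[23,-32.5,6.5],"dr":[0,0,22.2],"hand":9.4},{"dp":[25.5,-36,6.5],"dr":[0,0,22.2],"hand":9.4},{"dp":[27.5,-39,6.5],"dr":[0,0,22.2],"hand":9.4},{"dp":[28.5,-40.5,6.5],"dr":[0,0,22.2],"hand":9.4},{"dp":[28.5,-40.5,6.5],"dr":[0,0,22.2],"hand":9.4},{"dp":[28.5,-40.5,6.5],"dr":[0,0,22.2],"hand":9.4}], newtons=20)

```text
clock: 2.8
tool_pos: [0.5206, 0.1196, 0.25]
orientation: [-0.0, 0.018, 1.0, 0.0]
wrist_force: [-0.3, 0.4, 0.3]
width: 0.0942
```

>>> arm_command(deltas=[{"dp":[0,0,-2],"dr":[0,0,0],"hand":9.4},{"dp":[0,0,-5],"dr":[0,0,0],"hand":9.4},{"dp":[0,0,-8],"dr":[0,0,0],"hand":9.4},{"dp":[0,0,-11],"dr":[0,0,0],"hand":7},{"dp":[0,0,-12.5],"dr":[0,0,0],"hand":5},{"dp":[0,0,-12.8],"dr":[0,0,0],"hand":3},{"dp":[0,0,-12.8],"dr":[0,0,0],"hand":3},{"dp":[0,0,-12.8],"dr":[0,0,0],"hand":3}])

```text
clock: 3.6
tool_pos: [0.5217, 0.1202, 0.1237]
orientation: [0.001, 0.017, 1.0, 0.0]
wrist_force: [0.0, 0.1, -0.0]
width: 0.0574
```

```bash
python3 - <<'E'
from h import *
p,d,w=cloud("scene")
x=cv2.resize(p[100:300,230:460],None,fx=3,fy=3,interpolation=cv2.INTER_CUBIC); cv2.imwrite("pics/a1.png",x[:,:,::-1])
print(r.get_state()["width"],r.get_state()["tool_pos"])
E
```

```text
0.05309053633850986 [0.52202221 0.12001677 0.12383075]
```

View pics/a1.png

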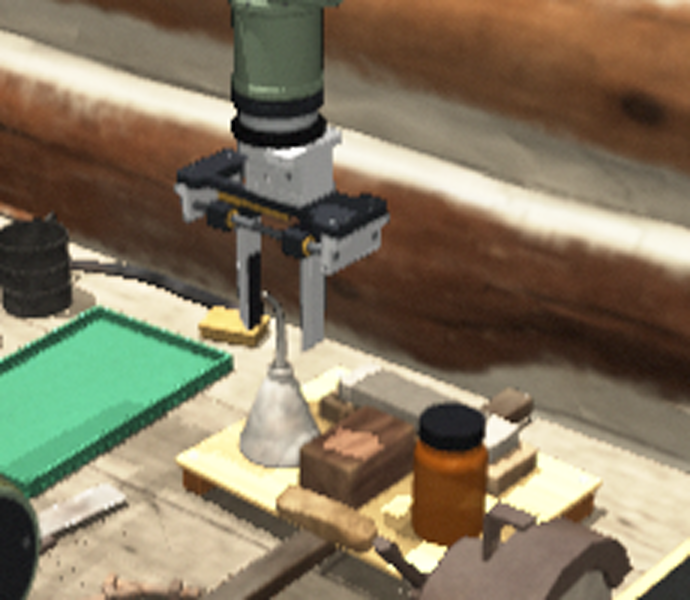

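The picture shows the open fingers on either side of the oiler's tube at about (280,345), with the spout between them. I'll close on it.

>>> arm_command(deltas=[{"dp":[0,0,-0.2],"dr":[0,0,0],"hand":0.6},{"dp":[0,0,-0.2],"dr":[0,0,0],"hand":0.6},{"dp":[0,0,-0.2],"dr":[0,0,0],"hand":0.6},{"dp":[0,0,-0.2],"dr":[0,0,0],"hand":0.6},{"dp":[0,0,-0.2],"dr":[0,0,0],"hand":0.6},{"dp":[0,0,-0.2],"dr":[0,0,0],"hand":0.6},{"dp":[0,0,-0.2],"dr":[0,0,0],"hand":0.6},{"dp":[0,0,-0.2],"dr":[0,0,0],"hand":0.6},{"dp":[0,0,-0.2],"dr":[0,0,0],"hand":0.6},{"dp":[0,0,-0.2],"dr":[0,0,0],"hand":0.6}], newtons=20)

```text
clock: 4.65
tool_pos: [0.5212, 0.1198, 0.1205]
orientation: [0.0, 0.018, 1.0, 0.0]
wrist_force: [-0.1, 1.7, 3.2]
width: 0.0085
```

>>> arm_command(deltas=[{"dp":[0,0,0],"dr":[0,0,0],"hand":0.6}])

```text
clock: 4.75
tool_pos: [0.5212, 0.1196, 0.1205]
orientation: [0.0, 0.018, 1.0, 0.0]
wrist_force: [-0.1, 1.1, 3.3]
width: 0.0083
```

```bash
python3 - <<'E'
from h import *
p,d,w=cloud("scene")
x=cv2.resize(p[170:270,280:380],None,fx=6,fy=6,interpolation=cv2.INTER_CUBIC); cv2.imwrite("pics/a2.png",x[:,:,::-1])
s=r.get_state();print(s["width"],s["tool_pos"],s["wrist_force"])
E
```

```text
0.008623596469743934 [0.52119532 0.11958594 0.12043919] [-0.50060857  1.77167172  4.67215781]
```

View pics/a2.png

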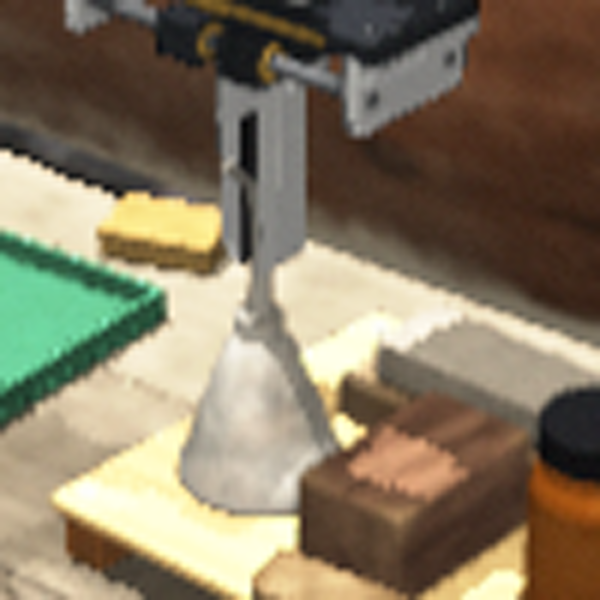

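```bash
python3 - <<'E'
from h import *
p,d,w=cloud("scene")
for z in np.arange(.095,.2,.006):
    m=hgt(w,(.47,.56,.085,.155),z,z+.006); q=w[m]
    if len(q): print(round(z,3),len(q),"x",np.round([q[:,0].min(),np.median(q[:,0]),q[:,0].max()],4),"y",np.round([q[:,1].min(),np.median(q[:,1]),q[:,1].max()],4))
E
```

```text
0.095 37 x [0.5004 0.5084 0.532 ] y [0.1025 0.1116 0.135 ]
0.101 38 x [0.503  0.5118 0.5325] y [0.1046 0.1159 0.1352]
0.107 22 x [0.5037 0.513  0.5266] y [0.107  0.1136 0.1285]
0.113 29 x [0.5061 0.5164 0.533 ] y [0.1121 0.1183 0.1317]
0.119 14 x [0.5063 0.5177 0.5259] y [0.112  0.1221 0.1304]
0.125 7 x [0.513  0.5175 0.5235] y [0.1165 0.1201 0.1225]
0.131 7 x [0.5139 0.5194 0.5263] y [0.118  0.1199 0.1244]
0.137 4 x [0.5146 0.5172 0.5203] y [0.1151 0.1186 0.1217]
0.143 15 x [0.5117 0.5155 0.5204] y [0.1113 0.125  0.1342]
0.149 20 x [0.5104 0.5142 0.5288] y [0.1061 0.1153 0.1357]
0.155 29 x [0.5101 0.5148 0.5285] y [0.1031 0.1125 0.1358]
0.161 34 x [0.5065 0.515  0.5289] y [0.1017 0.1156 0.1401]
0.167 24 x [0.5109 0.5142 0.5323] y [0.1026 0.1102 0.1332]
0.173 30 x [0.5059 0.5144 0.5294] y [0.1036 0.1108 0.1361]
0.179 30 x [0.5092 0.5148 0.5296] y [0.1028 0.1163 0.136 ]
0.185 25 x [0.5049 0.5151 0.5262] y [0.1029 0.1077 0.1317]
0.191 36 x [0.4958 0.5153 0.5333] y [0.0992 0.1138 0.1404]
0.197 34 x [0.4924 0.5157 0.5289] y [0.1029 0.1175 0.1414]
```

```bash
python3 - <<'E'
from h import *
m=r.camera_model("scene")
pr=lambda P:cv2.projectPoints(np.array(P,float),np.array(m["rvec"]),np.array(m["tvec"]),np.array(m["mtx"]),None)[0][:,0]
P=pr([(.5212,.1196,.1205),(.5212,.1196,.1395),(.5132,.1036,.1205),(.521,.119,.034),(.521,.119,.116),(.521,.119,.159)])
print(((P-[280,170])*6).round())
# a1 crop, finger ends
P=pr([(.514,.0935,.1238),(.514,.1465,.1238),(.514,.0810,.1238)]); print(((P-[230,100])*3).round())
E
```

```text
[[264. 306.]
 [263. 267.]
 [281. 324.]
 [266. 477.]
 [265. 316.]
 [264. 227.]]
[[300. 372.]
 [252. 353.]
 [312. 377.]]
```

The fingertips appear about 20 mm higher in the camera than the reported TCP, and the grip stopped at 8.5 mm instead of 12 mm. I'll open a little, go 2 cm lower and close gently. That will show where the tips really are without risking the can.

>>> arm_command(deltas=[{"dp":[0,0,0],"dr":[0,0,0],"hand":3.2},{"dp":[0,0,0],"dr":[0,0,0],"hand":3.2},{"dp":[0,0,0],"dr":[0,0,0],"hand":3.2},{"dp":[0,0,0],"dr":[0,0,0],"hand":3.2},{"dp":[0,0,-0.5],"dr":[0,0,0],"hand":3.2}], newtons=5)

```text
clock: 5.35
tool_pos: [0.5216, 0.1192, 0.1155]
orientation: [0.001, 0.018, 1.0, -0.0]
wrist_force: [-1.0, 0.2, -0.5]
width: 0.032
```

```bash
python3 - <<'E'
from h import *
p,d,w=cloud("scene")
x=cv2.resize(p[170:270,280:380],None,fx=6,fy=6,interpolation=cv2.INTER_CUBIC); cv2.imwrite("pics/a3.png",x[:,:,::-1])
s=r.get_state();print(s["width"],s["tool_pos"],s["wrist_force"])
E
```

```text
0.03206560581396769 [0.52050164 0.11913902 0.11415411] [-0.31882081 -0.04819983 -0.43417675]
```

View pics/a3.png

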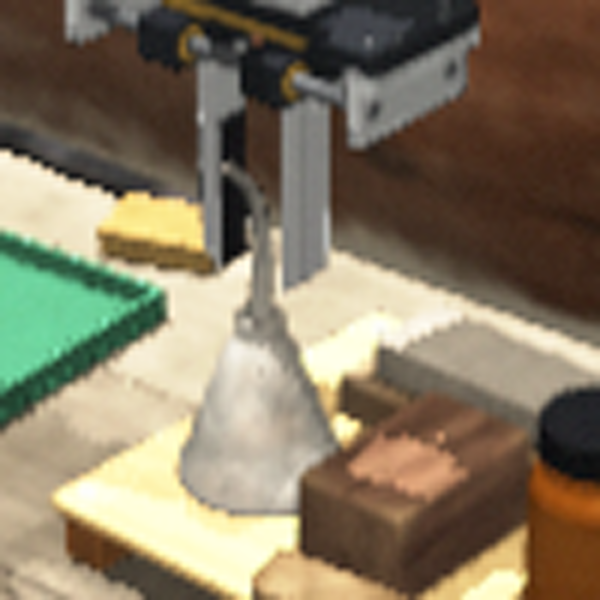

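The finger bottoms at about (305,285) are still well above the collar at (255,315). I'll go on to z = 0.101 and close gently.

>>> arm_command(deltas=[{"dp":[0,0,-0.5],"dr":[0,0,0],"hand":3.2},{"dp":[0,0,-1.0],"dr":[0,0,0],"hand":3.2},{"dp":[0,0,-1.3],"dr":[0,0,0],"hand":3.2},{"dp":[0,0,-1.3],"dr":[0,0,0],"hand":2.4},{"dp":[0,0,-1.3],"dr":[0,0,0],"hand":1.8},{"dp":[0,0,-1.3],"dr":[0,0,0],"hand":1.4},{"dp":[0,0,-1.3],"dr":[0,0,0],"hand":0.9},{"dp":[0,0,-1.3],"dr":[0,0,0],"hand":0.9},{"dp":[0,0,-1.3],"dr":[0,0,0],"hand":0.9}], newtons=5)

```text
clock: 6.3
tool_pos: [0.5212, 0.1197, 0.1025]
orientation: [0.0, 0.018, 1.0, 0.0]
wrist_force: [0.7, 0.1, 0.9]
width: 0.0105
```

```bash
python3 - <<'E'
from h import *
p,d,w=cloud("scene")
x=cv2.resize(p[170:270,280:380],None,fx=6,fy=6,interpolation=cv2.INTER_CUBIC); cv2.imwrite("pics/a4.png",x[:,:,::-1])
s=r.get_state();print(s["width"],s["tool_pos"],s["wrist_force"])
E
```

```text
0.010471874948004764 [0.52123043 0.11968582 0.10251524] [0.10060696 1.650358   1.91987779]
```

View pics/a4.png

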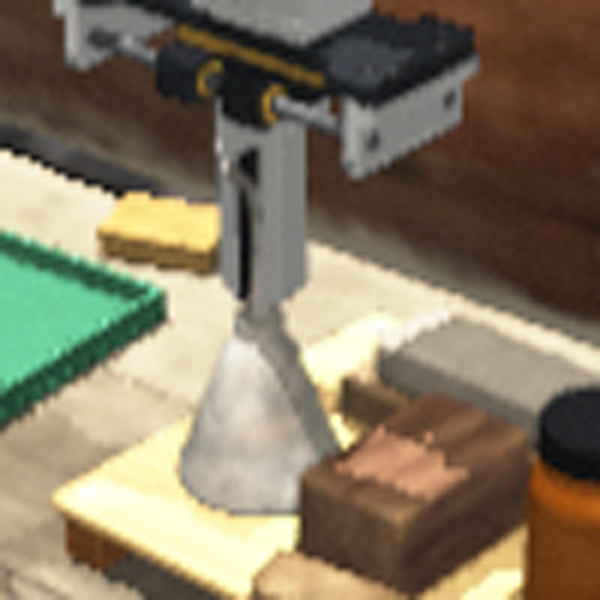

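The tips now sit just above the collar and the grip stopped on the tube at 10.5 mm. So the real fingertips are about 20 mm above the reported TCP, and I'll allow for that in every grasp. Grip firmly and lift a little.

>>> arm_command(deltas=[{"dp":[0,0,0],"dr":[0,0,0],"hand":0.4},{"dp":[0,0,0],"dr":[0,0,0],"hand":0.4},{"dp":[0,0,0],"dr":[0,0,0],"hand":0.4},{"dp":[0,0,1],"dr":[0,0,0],"hand":0.4},{"dp":[0,0,3],"dr":[0,0,0],"hand":0.4},{"dp":[0,0,5],"dr":[0,0,0],"hand":0.4},{"dp":[0,0,6],"dr":[0,0,0],"hand":0.4},{"dp":[0,0,6],"dr":[0,0,0],"hand":0.4}], newtons=20)

```text
clock: 7.15
tool_pos: [0.522, 0.1186, 0.1635]
orientation: [0.001, 0.018, 1.0, -0.001]
wrist_force: [0.4, -0.5, -1.6]
width: 0.0094
```

```bash
python3 - <<'E'
from h import *
p,d,w=cloud("scene")
x=cv2.resize(p[150:270,260:380],None,fx=5,fy=5,interpolation=cv2.INTER_CUBIC); cv2.imwrite("pics/a5.png",x[:,:,::-1])
s=r.get_state();print(s["width"],s["tool_pos"],s["wrist_force"])
E
```

```text
0.009098400119035432 [0.52100993 0.11875461 0.16219963] [-0.70401546  0.40276725 -2.56758693]
```

View pics/a5.png

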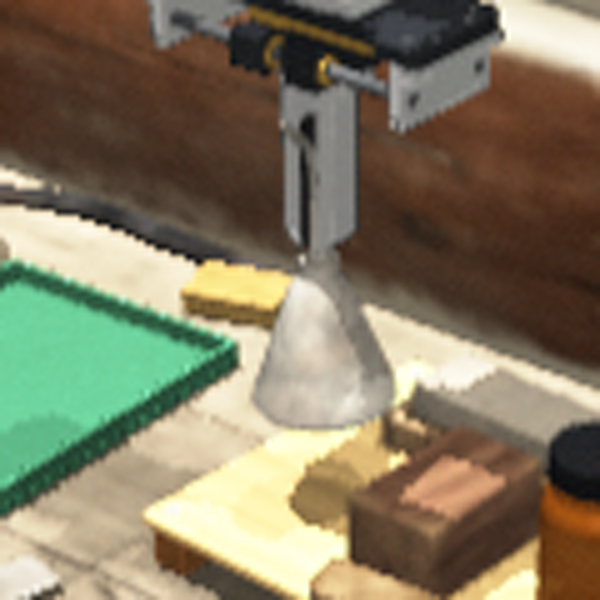

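The can is lifted upright; the picture shows its foot clear of the board at about (325,410). Carry it to the tray's near end.

>>> arm_command(deltas=[{"dp":[-0.7,1.5,0],"dr":[0,0,0],"hand":0.4},{"dp":[-2.1,4.5,0],"dr":[0,0,0],"hand":0.4},{"dp":[-3.8,8,0],"dr":[0,0,0],"hand":0.4},{"dp":[-5.7,12,0],"dr":[0,0,0],"hand":0.4},{"dp":[-7.5,16,0],"dr":[0,0,0],"hand":0.4},{"dp":[-9.3,19.5,0],"dr":[0,0,0],"hand":0.4},{"dp":[-10.6,22.5,0],"dr":[0,0,0],"hand":0.4},{"dp":[-11.4,24.2,0],"dr":[0,0,0],"hand":0.4},{"dp":[-11.7,24.8,0],"dr":[0,0,-0.5],"hand":0.4},{"dp":[-11.7,24.8,-2],"dr":[0,0,0],"hand":0.4},{"dp":[-11.7,24.8,-4.5],"dr":[0,0,0],"hand":0.4},{"dp":[-11.7,24.8,-7],"dr":[0,0,0],"hand":0.4},{"dp":[-11.7,24.8,-8.2],"dr":[0,0,0],"hand":0.4},{"dp":[-11.7,24.8,-8.7],"dr":[0,0,0],"hand":0.4},{"dp":[-11.7,24.8,-8.9],"dr":[0,0,0],"hand":0.4},{"dp":[-11.7,24.8,-8.9],"dr":[0,0,0],"hand":0.4},{"dp":[-11.7,24.8,-8.9],"dr":[0,0,0],"hand":0.4}])

```text
clock: 8.9
tool_pos: [0.4047, 0.3677, 0.074]
orientation: [0.001, 0.018, 1.0, 0.001]
wrist_force: [0.4, -0.5, -1.7]
width: 0.0092
```

```bash
python3 - <<'E'
from h import *
p,d,w=cloud("scene")
x=cv2.resize(p[150:290,190:330],None,fx=4,fy=4,interpolation=cv2.INTER_CUBIC); cv2.imwrite("pics/a6.png",x[:,:,::-1])
s=r.get_state();print(s["width"],s["tool_pos"],s["wrist_force"])
E
```

```text
0.009140756064605036 [0.40455081 0.36759041 0.07379673] [-0.90585783 -1.48140943 -0.61985606]
```

View pics/a6.png

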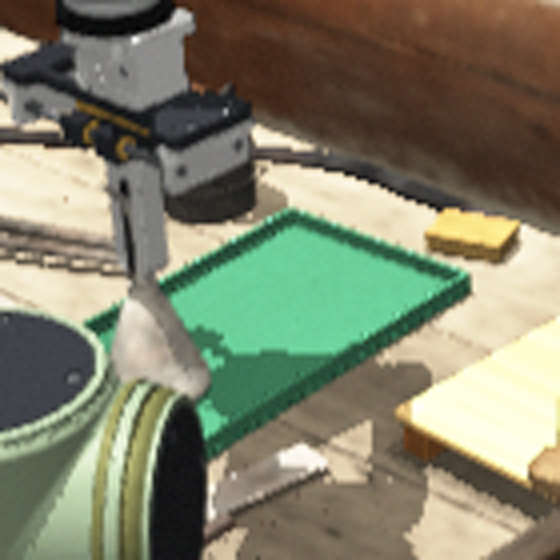

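It stands just over the tray floor, so I'll set it down, release and rise.

>>> arm_command(deltas=[{"dp":[0,0,-0.15],"dr":[0,0,0],"hand":0.4},{"dp":[0,0,-0.15],"dr":[0,0,0],"hand":1.6},{"dp":[0,0,-0.15],"dr":[0,0,0],"hand":3},{"dp":[0,0,-0.15],"dr":[0,0,0],"hand":5},{"dp":[0,0,-0.15],"dr":[0,0,0],"hand":5},{"dp":[0,0,1],"dr":[0,0,0],"hand":6},{"dp":[0,0,4],"dr":[0,0,0],"hand":8},{"dp":[0,0,8],"dr":[0,0,0],"hand":8},{"dp":[0,0,11],"dr":[0,0,0],"hand":8},{"dp":[0,0,13],"dr":[0,0,0],"hand":8}])

```text
clock: 9.95
tool_pos: [0.4052, 0.3683, 0.2072]
orientation: [0.002, 0.018, 1.0, 0.002]
wrist_force: [-0.5, 0.2, -0.2]
width: 0.0765
```

```bash
python3 - <<'E'
from h import *
p,d,w=cloud("scene")
x=cv2.resize(p[150:290,190:330],None,fx=4,fy=4,interpolation=cv2.INTER_CUBIC); cv2.imwrite("pics/a7.png",x[:,:,::-1])
s=r.get_state();print(s["width"],s["tool_pos"],s["wrist_force"])
print([ (a["xyz"].__str__(),a["score"]) for a in r.spot_point("scene","oil_can_c")])
for z in np.arange(.08,.17,.01):
    q=w[hgt(w,(.35,.45,.33,.41),z,z+.01)]
    if len(q): print(round(z,3),len(q),q.mean(0).round(4))
p,d,w=cloud("top","pics/t7.png")
print([ (a["xyz"].__str__(),a["score"]) for a in r.spot_point("top","jar_c")])
E
```

```text
0.07893469354513911 [0.40675493 0.3693784  0.21029302] [1.14854012 1.30791791 1.61781895]
[('[0.4002, 0.3641, 0.0904]', 0.69)]
0.08 33 [0.3999 0.3615 0.0867]
0.09 15 [0.4002 0.3614 0.0945]
0.1 8 [0.4015 0.3628 0.1051]
0.11 14 [0.4021 0.3626 0.1155]
0.12 9 [0.4011 0.3622 0.1244]
0.13 8 [0.3992 0.3616 0.1339]
0.14 8 [0.396  0.3595 0.1445]
0.15 8 [0.393  0.3611 0.1538]
0.16 7 [0.3825 0.3588 0.1655]
[('[0.5087, -0.0641, 0.0837]', 0.69)]
```

View pics/a7.png

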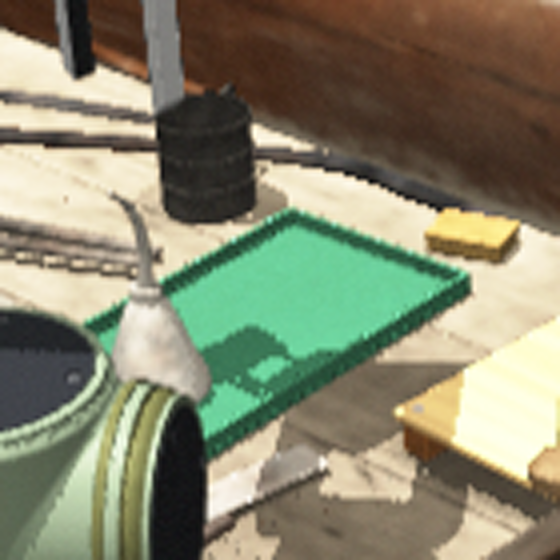

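The can stands upright in the tray at (150,340). Now to the jar.

>>> arm_command(deltas=[{"dp":[0.3,-1.5,1],"dr":[0,0,0],"hand":8.4},{"dp":[1.2,-5,2],"dr":[0,0,0],"hand":8.4},{"dp":[2.2,-9,2],"dr":[0,0,0],"hand":8.4},{"dp":[3.2,-13.5,2],"dr":[0,0,0],"hand":8.4},{"dp":[4.3,-18,2],"dr":[0,0,0],"hand":8.4},{"dp":[5.4,-22.5,2],"dr":[0,0,0],"hand":8.4},{"dp":[6.5,-27,2],"dr":[0,0,0],"hand":8.4},{"dp":[7.6,-31.5,2],"dr":[0,0,0],"hand":8.4},{"dp":[8.6,-36,2],"dr":[0,0,0],"hand":8.4},{"dp":[9.5,-39.5,2],"dr":[0,0,0],"hand":8.4},{"dp":[10.1,-42,2],"dr":[0,0,0],"hand":8.4},{"dp":[10.4,-43.3,2],"dr":[0,0,0],"hand":8.4},{"dp":[10.4,-43.3,2],"dr":[0,0,0],"hand":8.4},{"dp":[10.4,-43.3,2],"dr":[0,0,0],"hand":8.4},{"dp":[10.4,-43.3,2],"dr":[0,0,0],"hand":8.4}])

```text
clock: 11.65
tool_pos: [0.5075, -0.0644, 0.2229]
orientation: [-0.0, 0.017, 1.0, 0.0]
wrist_force: [1.2, -0.6, 0.4]
width: 0.0841
```

>>> arm_command(deltas=[{"dp":[0.1,-0.1,-2],"dr":[0,0,0],"hand":8.4},{"dp":[0.1,-0.1,-5.5],"dr":[0,0,0],"hand":8.4},{"dp":[0.1,-0.1,-9],"dr":[0,0,0],"hand":8.4},{"dp":[0.1,-0.1,-12.5],"dr":[0,0,0],"hand":8.4},{"dp":[0.1,-0.1,-15],"dr":[0,0,0],"hand":8.4},{"dp":[0.1,-0.1,-16.5],"dr":[0,0,0],"hand":8.4},{"dp":[0.1,-0.1,-17.2],"dr":[0,0,0],"hand":8.4},{"dp":[0.1,-0.1,-17.2],"dr":[0,0,0],"hand":8.4},{"dp":[0.1,-0.1,-17.2],"dr":[0,0,0],"hand":7},{"dp":[0.1,-0.1,-17.2],"dr":[0,0,0],"hand":6.4},{"dp":[0.1,-0.1,-17.2],"dr":[0,0,0],"hand":5},{"dp":[0.1,-0.1,-17.2],"dr":[0,0,0],"hand":5},{"dp":[0.1,-0.1,-17.2],"dr":[0,0,0],"hand":5},{"dp":[0.1,-0.1,-17.2],"dr":[0,0,0],"hand":5}], newtons=25)

```text
clock: 13.05
tool_pos: [0.5097, -0.0665, 0.0522]
orientation: [0.001, 0.018, 1.0, 0.0]
wrist_force: [-0.3, 1.9, 4.6]
width: 0.0593
```

```bash
python3 - <<'E'
from h import *
p,d,w=cloud("scene")
x=cv2.resize(p[150:290,310:450],None,fx=4,fy=4,interpolation=cv2.INTER_CUBIC); cv2.imwrite("pics/a8.png",x[:,:,::-1])
s=r.get_state();print(s["width"],s["tool_pos"],s["wrist_force"])
E
```

```text
0.059582552542089426 [ 0.50975278 -0.06651542  0.05217713] [-0.20830987  1.36787919  5.59965697]
```

View pics/a8.png

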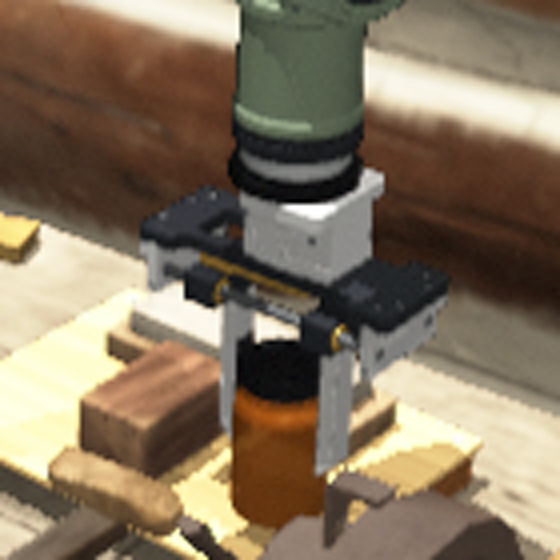

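The jar is gripped at 59.5 mm, with the fingers at (230,370) and (335,420) and the cap clear of the gripper body. Lift and carry it to the tray's far end.

>>> arm_command(deltas=[{"dp":[0,0,1],"dr":[0,0,0],"hand":5},{"dp":[0,0,3.5],"dr":[0,0,0],"hand":5},{"dp":[0,0,6.5],"dr":[0,0,0],"hand":5},{"dp":[0,0,9],"dr":[0,0,0],"hand":5},{"dp":[0.3,1.5,10],"dr":[0,0,0],"hand":5},{"dp":[0.9,4.5,10],"dr":[0,0,0],"hand":5},{"dp":[1.6,8.5,10],"dr":[0,0,0],"hand":5},{"dp":[2.4,12.5,10],"dr":[0,0,0],"hand":5},{"dp":[3.2,16.5,10],"dr":[0,0,0],"hand":5},{"dp":[4,20.5,10],"dr":[0,0,0],"hand":5},{"dp":[4.7,24.5,10],"dr":[0,0,0],"hand":5},{"dp":[5.5,28.5,10],"dr":[0,0,0],"hand":5},{"dp":[6.2,32.5,10],"dr":[0,0,0],"hand":5},{"dp":[7,36.5,10],"dr":[0,0,0],"hand":5},{"dp":[7.6,40,10],"dr":[0,0,0],"hand":5},{"dp":[8.2,42.7,10],"dr":[0,0,0],"hand":5},{"dp":[8.4,43.9,10],"dr":[0,0,0],"hand":5},{"dp":[8.4,43.9,10],"dr":[0,0,0],"hand":5},{"dp":[8.4,43.9,9],"dr":[0,0,0],"hand":5}])

```text
clock: 15.0
tool_pos: [0.5939, 0.3715, 0.1422]
orientation: [0.001, 0.018, 1.0, -0.0]
wrist_force: [-0.5, 0.8, -3.3]
width: 0.0594
```

>>> arm_command(deltas=[{"dp":[0,0,-2],"dr":[0,0,0],"hand":5},{"dp":[0,0,-5],"dr":[0,0,0],"hand":5},{"dp":[0,0,-8],"dr":[0,0,0],"hand":5},{"dp":[0,0,-10.5],"dr":[0,0,0],"hand":5},{"dp":[0,0,-11.5],"dr":[0,0,0],"hand":5},{"dp":[0,0,-11.8],"dr":[0,0,0],"hand":5},{"dp":[0,0,-11.8],"dr":[0,0,0],"hand":5},{"dp":[0,0,-11.8],"dr":[0,0,0],"hand":5}])

```text
clock: 15.8
tool_pos: [0.5938, 0.3722, 0.0242]
orientation: [0.001, 0.018, 1.0, 0.0]
wrist_force: [1.2, -0.2, -2.7]
width: 0.0592
```

```bash
python3 - <<'E'
from h import *
p,d,w=cloud("scene")
x=cv2.resize(p[130:270,190:330],None,fx=4,fy=4,interpolation=cv2.INTER_CUBIC); cv2.imwrite("pics/a9.png",x[:,:,::-1])
s=r.get_state();print(s["width"],s["tool_pos"],s["wrist_force"])
E
```

```text
0.0591243350808531 [0.5938522  0.37239624 0.02434472] [ 0.1824731   0.1912428  -2.78212994]
```

View pics/a9.png

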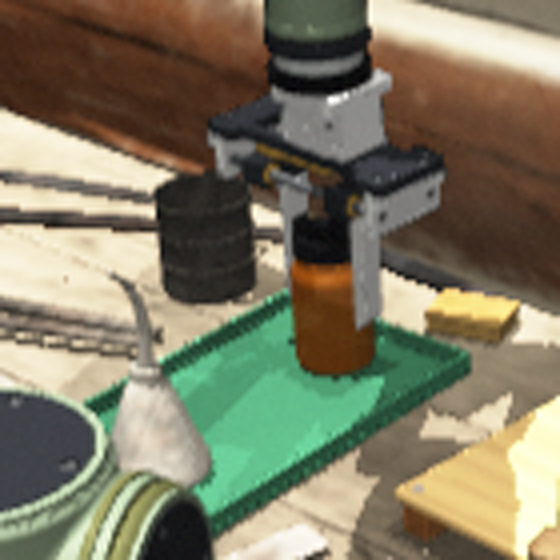

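The jar is in the tray and about 2 mm up. Lower, release, rise and head to the block.

>>> arm_command(deltas=[{"dp":[0,0,-0.15],"dr":[0,0,0],"hand":5},{"dp":[0,0,-0.25],"dr":[0,0,0],"hand":5},{"dp":[0,0,-0.25],"dr":[0,0,0],"hand":6.2},{"dp":[0,0,-0.25],"dr":[0,0,0],"hand":7.2},{"dp":[0,0,-0.25],"dr":[0,0,0],"hand":8.2},{"dp":[0,0,-0.1],"dr":[0,0,0],"hand":8.2},{"dp":[0,0,1.5],"dr":[0,0,0],"hand":8.2},{"dp":[0,0,4.5],"dr":[0,0,0],"hand":8.2},{"dp":[0,0,8],"dr":[0,0,0],"hand":8.2},{"dp":[0,0,11.5],"dr":[0,0,0],"hand":8.2},{"dp":[0,0,14.5],"dr":[0,0,0],"hand":8.2}])

```text
clock: 16.95
tool_pos: [0.5937, 0.3727, 0.1721]
orientation: [0.002, 0.018, 1.0, 0.001]
wrist_force: [1.3, 0.5, -0.7]
width: 0.0819
```

>>> arm_command(deltas=[{"dp":[-0.2,-1.5,0.5],"dr":[0,0,0],"hand":8.2},{"dp":[-1.1,-5,0.5],"dr":[0,0,0],"hand":8.2},{"dp":[-2.1,-9,0.5],"dr":[0,0,0],"hand":8.2},{"dp":[-3.1,-13.5,0.5],"dr":[0,0,0],"hand":8.2},{"dp":[-4.1,-18,0.5],"dr":[0,0,0],"hand":8.2},{"dp":[-5.1,-22,0.5],"dr":[0,0,0],"hand":8.2},{"dp":[-6.1,-26.5,0.5],"dr":[0,0,0],"hand":8.2},{"dp":[-7,-30.5,0.5],"dr":[0,0,0],"hand":8.2},{"dp":[-7.6,-33,0.5],"dr":[0,0,0],"hand":8.2},{"dp":[-7.9,-34.2,0.5],"dr":[0,0,0],"hand":8.2},{"dp":[-7.9,-34.2,0.5],"dr":[0,0,0],"hand":8.2},{"dp":[-7.9,-34.2,0.5],"dr":[0,0,0],"hand":8.2},{"dp":[-7.9,-34.2,0.5],"dr":[0,0,0],"hand":8.2}])

```text
clock: 18.25
tool_pos: [0.514, 0.0315, 0.173]
orientation: [-0.0, 0.017, 1.0, 0.0]
wrist_force: [0.1, -0.2, -0.5]
width: 0.082
```

```bash
python3 - <<'E'
from h import *
p,d,w=cloud("scene")
x=cv2.resize(p[150:290,190:470],None,fx=2.8,fy=2.8,interpolation=cv2.INTER_CUBIC); cv2.imwrite("pics/a10.png",x[:,:,::-1])
s=r.get_state();print(s["width"],s["tool_pos"],s["wrist_force"])
q=w[hgt(w,(.44,.565,-.02,.085),.078,.09)]; print(rect(q))
print(np.round(r.spot_point("scene","jar_c")[0]["xyz"],4))
q=w[hgt(w,(.54,.65,.32,.42),.1,.118)]; print("cap",rect(q),q.mean(0))
E
```

```text
0.08216608322507415 [0.51407977 0.03153628 0.17298906] [-0.42911958  0.23915529 -0.80026382]
(array([512.7,  31.3]), array([58. , 97.7]), 88.2, 494)Traceback (most recent call last):
  File "<stdin>", line 6, in <module>
IndexError: list index out of range
```

View pics/a10.png

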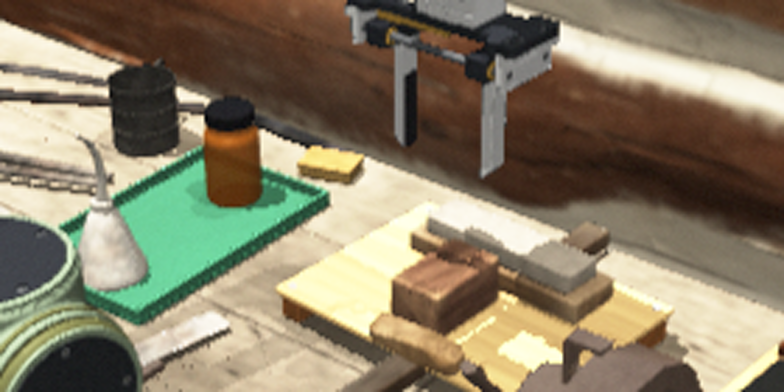

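Can and jar both stand in the tray, and the gripper is over the block. Descend and grip it.

>>> arm_command(deltas=[{"dp":[0,0,-2],"dr":[0,0,0],"hand":8.2},{"dp":[0,0,-5],"dr":[0,0,0],"hand":8.2},{"dp":[0,0,-8.5],"dr":[0,0,0],"hand":8.2},{"dp":[0,0,-11.5],"dr":[0,0,0],"hand":8.2},{"dp":[0,0,-13.2],"dr":[0,0,0],"hand":8.2},{"dp":[0,0,-13.7],"dr":[0,0,0],"hand":8.2},{"dp":[0,0,-13.7],"dr":[0,0,0],"hand":7},{"dp":[0,0,-13.7],"dr":[0,0,0],"hand":6},{"dp":[0,0,-13.7],"dr":[0,0,0],"hand":4.8},{"dp":[0,0,-13.7],"dr":[0,0,0],"hand":4.8},{"dp":[0,0,-13.7],"dr":[0,0,0],"hand":4.8},{"dp":[0,0,-13.7],"dr":[0,0,0],"hand":4.8}], newtons=20)

```text
clock: 19.55
tool_pos: [0.5153, 0.0305, 0.0376]
orientation: [0.001, 0.018, 1.0, 0.0]
wrist_force: [-1.4, 3.0, 5.8]
width: 0.0566
```

```bash
python3 - <<'E'
from h import *
p,d,w=cloud("scene")
x=cv2.resize(p[150:290,290:430],None,fx=4,fy=4,interpolation=cv2.INTER_CUBIC); cv2.imwrite("pics/a11.png",x[:,:,::-1])
s=r.get_state();print(s["width"],s["tool_pos"],s["wrist_force"])
E
```

```text
0.05636157515016756 [0.51535676 0.03052301 0.037594  ] [-0.21704419  1.29350544  6.6431423 ]
```

View pics/a11.png

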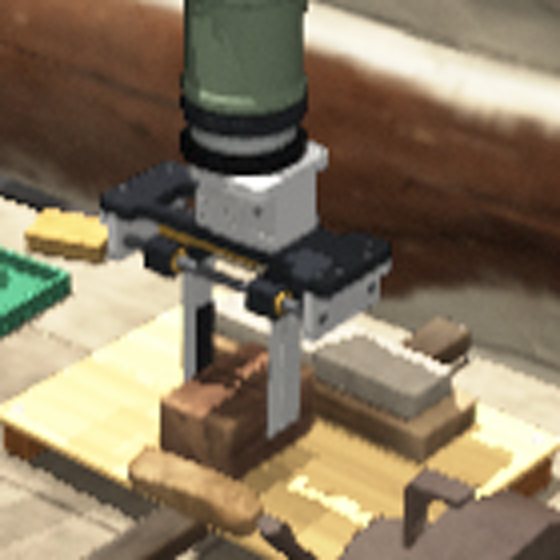

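The block is gripped at 56.4 mm, with the whetstone untouched behind it. Lift it straight up and carry it to the tray's middle.

>>> arm_command(deltas=[{"dp":[0,0,1],"dr":[0,0,0],"hand":4.8},{"dp":[0,0,3.5],"dr":[0,0,0],"hand":4.8},{"dp":[0,0,6.5],"dr":[0,0,0],"hand":4.8},{"dp":[0,0.5,8.5],"dr":[0,0,0],"hand":4.8},{"dp":[0,2,9],"dr":[0,0,0],"hand":4.8},{"dp":[-0.2,5,9],"dr":[0,0,0],"hand":4.8},{"dp":[-0.4,9,9],"dr":[0,0,0],"hand":4.8},{"dp":[-0.6,13,9],"dr":[0,0,0],"hand":4.8},{"dp":[-0.8,17,9],"dr":[0,0,0],"hand":4.8},{"dp":[-1,21,9],"dr":[0,0,0],"hand":4.8},{"dp":[-1.1,25,9],"dr":[0,0,0],"hand":4.8},{"dp":[-1.2,29,9],"dr":[0,0,0],"hand":4.8},{"dp":[-1.2,32,9],"dr":[0,0,0],"hand":4.8},{"dp":[-1.2,33.6,9],"dr":[0,0,0],"hand":4.8},{"dp":[-1.2,34,9],"dr":[0,0,0],"hand":4.8},{"dp":[-1.2,34,8],"dr":[0,0,0],"hand":4.8},{"dp":[-1.2,34,5],"dr":[0,0,0],"hand":4.8},{"dp":[-1.2,34,2],"dr":[0,0,0],"hand":4.8},{"dp":[-1.2,34,-1],"dr":[0,0,0],"hand":4.8},{"dp":[-1.2,34,-2],"dr":[0,0,0],"hand":4.8}])

```text
clock: 21.6
tool_pos: [0.4987, 0.3666, 0.0115]
orientation: [-0.004, 0.019, 1.0, -0.002]
wrist_force: [-0.3, -0.6, -2.1]
width: 0.0562
```

```bash
python3 - <<'E'
from h import *
p,d,w=cloud("scene")
x=cv2.resize(p[130:270,190:330],None,fx=4,fy=4,interpolation=cv2.INTER_CUBIC); cv2.imwrite("pics/a12.png",x[:,:,::-1])
s=r.get_state();print(s["width"],s["tool_pos"],s["wrist_force"])
E
```

```text
0.056268415900927224 [0.49880773 0.36681072 0.0113816 ] [-0.41942885 -0.47266198 -1.92536492]
```

View pics/a12.png

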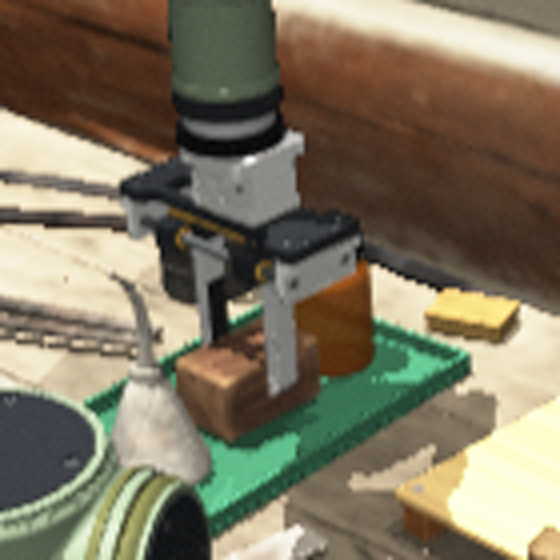

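>>> arm_command(deltas=[{"dp":[0,0,0],"dr":[0,0,0],"hand":4.8},{"dp":[0,0,0],"dr":[0,0,0],"hand":4.8},{"dp":[0,0,0],"dr":[0,0,0],"hand":4.8}])

```text
clock: 21.95
tool_pos: [0.5037, 0.371, 0.0183]
orientation: [0.002, 0.018, 1.0, 0.001]
wrist_force: [0.5, 0.4, -1.8]
width: 0.0564
```

>>> arm_command(deltas=[{"dp":[0,0,-0.5],"dr":[0,0,0],"hand":4.8},{"dp":[0,0,-0.9],"dr":[0,0,0],"hand":4.8},{"dp":[0,0,-1.1],"dr":[0,0,0],"hand":4.8},{"dp":[0,0,-1.1],"dr":[0,0,0],"hand":4.8},{"dp":[0,0,-1.1],"dr":[0,0,0],"hand":4.8}])

```text
clock: 22.45
tool_pos: [0.5025, 0.3708, 0.0074]
orientation: [0.001, 0.017, 1.0, 0.0]
wrist_force: [-3.6, -1.4, 9.7]
width: 0.0562
```

Contact is felt (about 10 N up). Release, then lift straight up.

>>> arm_command(deltas=[{"dp":[0,0,0.1],"dr":[0,0,0],"hand":5.8},{"dp":[0,0,0.1],"dr":[0,0,0],"hand":7},{"dp":[0,0,0.1],"dr":[0,0,0],"hand":8},{"dp":[0,0,1],"dr":[0,0,0],"hand":8},{"dp":[0,0,4],"dr":[0,0,0],"hand":8},{"dp":[0,0,8],"dr":[0,0,0],"hand":8},{"dp":[0,0,12],"dr":[0,0,0],"hand":8},{"dp":[0,0,16],"dr":[0,0,0],"hand":8},{"dp":[0,0,19],"dr":[0,0,0],"hand":8},{"dp":[0.5,-1,20],"dr":[0,0,0],"hand":8},{"dp":[0.5,-1,20],"dr":[0,0,0],"hand":8}])

```text
clock: 23.55
tool_pos: [0.5087, 0.3597, 0.2072]
orientation: [0.002, 0.018, 1.0, 0.001]
wrist_force: [0.3, 0.1, -0.7]
width: 0.0802
```

```bash
python3 - <<'E'
from h import *
p,d,w=cloud("scene")
x=cv2.resize(p[130:270,190:430],None,fx=3,fy=3,interpolation=cv2.INTER_CUBIC); cv2.imwrite("pics/a13.png",x[:,:,::-1])
s=r.get_state();print(s["width"],s["tool_pos"],s["wrist_force"])
for q in("oil_can_c","jar_c","oak_block_c","whetstone_c"): print(q,[(np.round(a["xyz"],4),round(a["score"],2)) for a in r.spot_point("scene",q)])
b=w[hgt(w,(.43,.56,.31,.43),.045,.062)]; print("block top",rect(b))
p,d,w=cloud("top","pics/t13.png")
for q in("oil_can_c","jar_c","oak_block_c","whetstone_c"): print(q,[(np.round(a["xyz"],4),round(a["score"],2)) for a in r.spot_point("top",q)])
for y in (-.06,-.03,0,.03,0.07,.1):
    a=w[hgt(w,(.54,.68,y-.01,y+.01),.045,.066)];b=w[hgt(w,(.54,.68,y-.01,y+.01),.069,.085)]
    print(y,[np.round([c[:,0].min(),c[:,0].max()],4) for c in(a,b) if len(c)])
c=w[hgt(w,(.54,.68,-.15,.2),.045,.09)]; print("whet",rect(c))
q=w[hgt(w,(.62,.72,-.12,.16),.03,.3)]; print("behind",np.round(q[q[:,0]>.65],3)[:5],len(q))
g=w[hgt(w,(.25,.45,-.45,-.1),.05,.4)]; print("grinder",g.min(0).round(3),g.max(0).round(3))
E
```

```text
0.07992575070177434 [0.50720426 0.35948137 0.20477647] [-0.57758881  1.00005789 -1.04094283]
oil_can_c [(array([0.403 , 0.3617, 0.0879]), 0.91)]
jar_c [(array([0.5933, 0.3711, 0.0562]), 0.6)]
oak_block_c [(array([0.4982, 0.3701, 0.032 ]), 0.71)]
whetstone_c [(array([0.5985, 0.0236, 0.0546]), 0.6)]
block top (array([505.2, 369.7]), array([ 64.9, 110.5]), 86.3, 412)
oil_can_c [(array([0.4057, 0.3629, 0.088 ]), 0.67)]
jar_c []
oak_block_c [(array([0.4992, 0.3735, 0.0248]), 0.54)]
whetstone_c [(array([0.6067, 0.0194, 0.0552]), 0.55)]
-0.06 [array([0.5701, 0.6332]), array([0.5793, 0.6244])]
-0.03 [array([0.5729, 0.6349]), array([0.5801, 0.6257])]
0 [array([0.5732, 0.6371]), array([0.5825, 0.6274])]
0.03 [array([0.5758, 0.6382]), array([0.5847, 0.6299])]
0.07 [array([0.5791, 0.6403]), array([0.5863, 0.6317])]
0.1 [array([0.5802, 0.6416]), array([0.5887, 0.6321])]
whet (array([606.7,  22.9]), array([200. ,  63.3]), 86.5, 1793)
behind [[0.669 0.158 0.032]
 [0.669 0.155 0.03 ]
 [0.669 0.152 0.033]
 [0.668 0.149 0.035]
 [0.669 0.147 0.032]] 1124
grinder [ 0.25  -0.292  0.062] [ 0.395 -0.101  0.226]
```

View pics/a13.png

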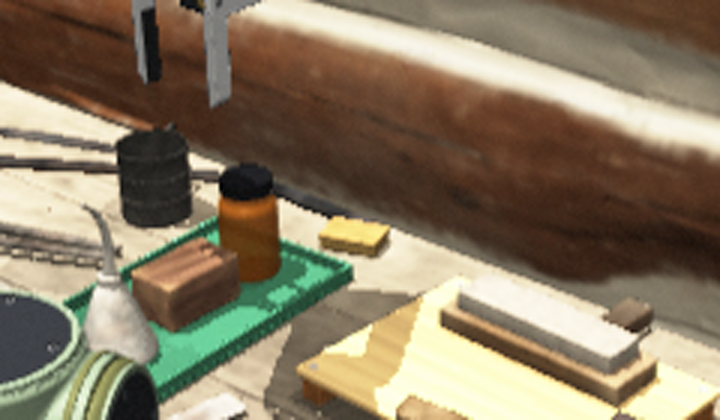

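View pics/t13.png

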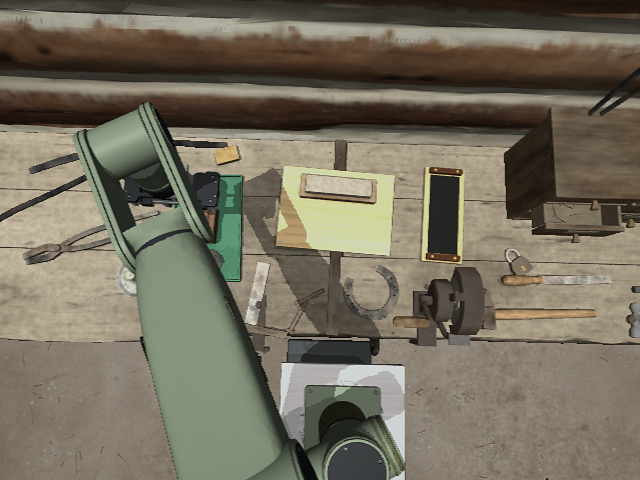

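Stage 1 is met: in the scene picture the can (110,320), block (185,285) and jar (250,225) stand upright in the tray. The whetstone is still at (0.6067, 0.0229), yaw -3.5°. I'll go above it and turn the jaws across it.

>>> arm_command(deltas=[{"dp":[0.5,-2,0],"dr":[0,0,-8],"hand":8},{"dp":[1.5,-5,0],"dr":[0,0,-16],"hand":8},{"dp":[2.6,-9,0],"dr":[0,0,-24],"hand":8},{"dp":[3.8,-13,0],"dr":[0,0,-32],"hand":8},{"dp":[5,-17,0],"dr":[0,0,-40],"hand":8},{"dp":[6.2,-21,0],"dr":[0,0,-48],"hand":8},{"dp":[7.3,-25,0],"dr":[0,0,-56],"hand":8},{"dp":[8.4,-28.5,0],"dr":[0,0,-64],"hand":8},{"dp":[9.2,-31.5,0],"dr":[0,0,-72],"hand":8},{"dp":[9.7,-33,-1],"dr":[0,0,-80],"hand":8},{"dp":[9.9,-33.7,-2],"dr":[0,0,-88],"hand":8},{"dp":[9.9,-33.7,-2],"dr":[0,0,-91.5],"hand":8},{"dp":[9.9,-33.7,-2],"dr":[0,0,-91.5],"hand":8},{"dp":[9.9,-33.7,-2],"dr":[0,0,-91.5],"hand":8},{"dp":[9.9,-33.7,-2],"dr":[0,0,-91.5],"hand":8}])

```text
clock: 25.55
tool_pos: [0.6061, 0.0237, 0.1855]
orientation: [0.0, 0.728, 0.686, 0.0]
wrist_force: [-0.4, 0.0, -0.4]
width: 0.0797
```

```bash
python3 - <<'E'
from h import *
from scipy.spatial.transform import Rotation as R
s=r.get_state();q=s["orientation"];M=R.from_quat([q[1],q[2],q[3],q[0]]).as_matrix()
print(s["tool_pos"],"jaw",np.degrees(np.arctan2(M[1,1],M[0,1])),"z",M[:,2],s["joints"])
E
```

```text
[0.60612219 0.02369609 0.18550595] jaw -3.4392901266822746 z [ 6.52365298e-04 -5.29385231e-05 -9.99999786e-01] [-1.03523907e-01  2.72057933e-01  1.46047605e+00  1.49565144e-05
  1.40840433e+00 -4.34993787e-02]
```

>>> arm_command(deltas=[{"dp":[0,-0.1,-2],"dr":[0,0,0],"hand":8},{"dp":[0,-0.1,-5],"dr":[0,0,0],"hand":8},{"dp":[0,-0.1,-8],"dr":[0,0,0],"hand":8},{"dp":[0,-0.1,-11],"dr":[0,0,0],"hand":8},{"dp":[0,-0.1,-13.2],"dr":[0,0,0],"hand":8},{"dp":[0,-0.1,-14.2],"dr":[0,0,0],"hand":8},{"dp":[0,-0.1,-14.5],"dr":[0,0,0],"hand":8},{"dp":[0,-0.1,-14.5],"dr":[0,0,0],"hand":8},{"dp":[0,-0.1,-14.5],"dr":[0,0,0],"hand":7.5}])

```text
clock: 26.45
tool_pos: [0.6074, 0.0223, 0.0418]
orientation: [0.001, 0.728, 0.685, 0.001]
wrist_force: [-0.5, 0.2, 0.6]
width: 0.076
```

```bash
python3 - <<'E'
from h import *
p,d,w=cloud("scene")
x=cv2.resize(p[130:290,300:460],None,fx=3.7,fy=3.7,interpolation=cv2.INTER_CUBIC); cv2.imwrite("pics/a14.png",x[:,:,::-1])
s=r.get_state();print(s["width"],s["tool_pos"],s["wrist_force"])
E
```

```text
0.07560324459520672 [0.60742736 0.02228425 0.04190845] [-0.35446342 -0.87295389 -0.0039487 ]
```

View pics/a14.png

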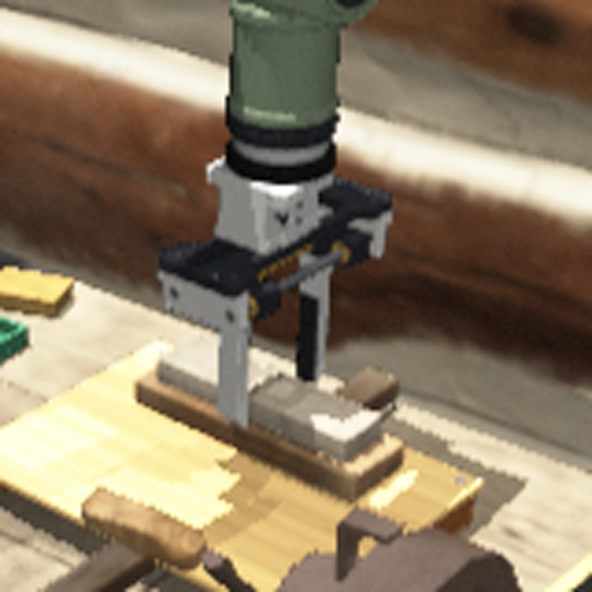

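The front fingertip at (240,425) sits at about the bed's top edge. I'll close across the stone and read the width.

>>> arm_command(deltas=[{"dp":[0,0,0.1],"dr":[0,0,0],"hand":6},{"dp":[0,0,0.1],"dr":[0,0,0],"hand":5},{"dp":[0,0,0.1],"dr":[0,0,0],"hand":3.5},{"dp":[0,0,0.1],"dr":[0,0,0],"hand":3.5},{"dp":[0,0,0.1],"dr":[0,0,0],"hand":3.5},{"dp":[0,0,0.1],"dr":[0,0,0],"hand":3.5},{"dp":[0,0,0.1],"dr":[0,0,0],"hand":3.5}], newtons=40)

```text
clock: 27.2
tool_pos: [0.6046, 0.0224, 0.0412]
orientation: [-0.001, 0.728, 0.685, -0.001]
wrist_force: [-5.6, 0.0, 5.5]
width: 0.0448
```

It closed on the stone at 44.8 mm. Lift.

>>> arm_command(deltas=[{"dp":[0,0,0.5],"dr":[0,0,0],"hand":3.5},{"dp":[0,0,1.5],"dr":[0,0,0],"hand":3.5},{"dp":[0,0,3],"dr":[0,0,0],"hand":3.5},{"dp":[0,0,5.5],"dr":[0,0,0],"hand":3.5},{"dp":[0,0,8.5],"dr":[0,0,0],"hand":3.5},{"dp":[0,0,10],"dr":[0,0,0],"hand":3.5},{"dp":[0,0,10],"dr":[0,0,0],"hand":3.5},{"dp":[0,0,10],"dr":[0,0,0],"hand":3.5}])

```text
clock: 28.0
tool_pos: [0.6057, 0.0224, 0.1409]
orientation: [-0.0, 0.729, 0.685, -0.0]
wrist_force: [-0.7, -0.0, -5.1]
width: 0.0444
```

```bash
python3 - <<'E'
from h import *
p,d,w=cloud("scene")
x=cv2.resize(p[110:290,290:470],None,fx=3.3,fy=3.3,interpolation=cv2.INTER_CUBIC); cv2.imwrite("pics/a15.png",x[:,:,::-1])
s=r.get_state();print(s["width"],s["tool_pos"],s["wrist_force"],s["wrist_torque"])
q=w[hgt(w,(.55,.66,-.1,.14),.16,.185)]
c=q.mean(0);u,sv,v=np.linalg.svd(q-c); print("stone top plane n",v[2].round(4),c.round(4))
E
```

```text
0.044960891007141915 [0.60473372 0.02248233 0.13962919] [-0.05623042 -0.81370022 -5.05072315] [-0.06986326  0.06854509 -0.0149316 ]
stone top plane n [-0.1771 -0.0058  0.9842] [0.5967 0.0141 0.1741]
```

View pics/a15.png

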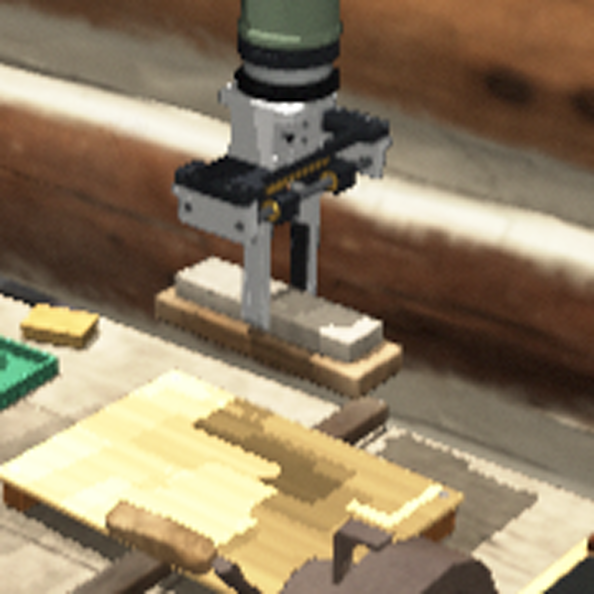

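The whetstone is lifted and level. Carry it over to the stand, turning -90° on the way.

>>> arm_command(deltas=[{"dp":[-0.3,-1,1],"dr":[0,0,0],"hand":3.5},{"dp":[-0.8,-3,2],"dr":[0,0,-4],"hand":3.5},{"dp":[-1.3,-6,2],"dr":[0,0,-10],"hand":3.5},{"dp":[-1.8,-9,2],"dr":[0,0,-17],"hand":3.5},{"dp":[-2.3,-12,2],"dr":[0,0,-24],"hand":3.5},{"dp":[-2.8,-15,2],"dr":[0,0,-31],"hand":3.5},{"dp":[-3.3,-18,2],"dr":[0,0,-38],"hand":3.5},{"dp":[-3.8,-21,2],"dr":[0,0,-45],"hand":3.5},{"dp":[-4.3,-24,2],"dr":[0,0,-52],"hand":3.5},{"dp":[-4.8,-26.5,2],"dr":[0,0,-59],"hand":3.5},{"dp":[-5.1,-28,2],"dr":[0,0,-66],"hand":3.5},{"dp":[-5.2,-28.7,2],"dr":[0,0,-73],"hand":3.5},{"dp":[-5.2,-28.7,2],"dr":[0,0,-80],"hand":3.5},{"dp":[-5.2,-28.7,2],"dr":[0,0,-85],"hand":3.5},{"dp":[-5.2,-28.7,2],"dr":[0,0,-88.5],"hand":3.5},{"dp":[-5.2,-28.7,2],"dr":[0,0,-89.7],"hand":3.5},{"dp":[-5.2,-28.7,2],"dr":[0,0,-89.7],"hand":3.5},{"dp":[-5.2,-28.7,2],"dr":[0,0,-89.7],"hand":3.5}])

```text
clock: 29.85
tool_pos: [0.5535, -0.2647, 0.1608]
orientation: [-0.0, 1.0, -0.028, -0.0]
wrist_force: [-0.9, -0.6, -5.7]
width: 0.0447
```

```bash
python3 - <<'E'
from h import *
from scipy.spatial.transform import Rotation as R
p,d,w=cloud("scene","pics/a16.png")
s=r.get_state();q=s["orientation"];M=R.from_quat([q[1],q[2],q[3],q[0]]).as_matrix()
print(s["tool_pos"],"jaw",np.degrees(np.arctan2(M[1,1],M[0,1])),s["joints"],s["width"])
# cleat/stand seen from scene cam
hsv=cv2.cvtColor(p,cv2.COLOR_RGB2HSV)
q=w[hgt(w,(.38,.72,-.36,-.18),.006,.04)]; print(rect(q))
p,d,w=cloud("top","pics/t16.png")
q=w[hgt(w,(.38,.72,-.37,-.16),.13,.18)]; print("held",rect(q)) if len(q)>5 else 0
E
```

```text
[ 0.55367169 -0.26466219  0.16090293] jaw -93.19015949848367 [-5.86796064e-01  3.07277577e-01  1.46749421e+00 -6.62169472e-05
  1.36739460e+00  1.03969238e+00] 0.04512580133640309
(array([ 552. , -279.3]), array([331.6, 172.7]), 7.8, 3328)
held (array([ 579.1, -240.7]), array([ 54.5, 182.6]), 69.4, 255)
```

View pics/a16.png

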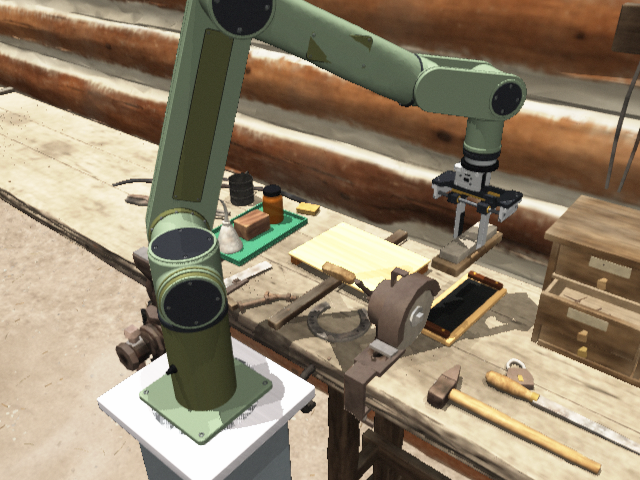

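View pics/t16.png

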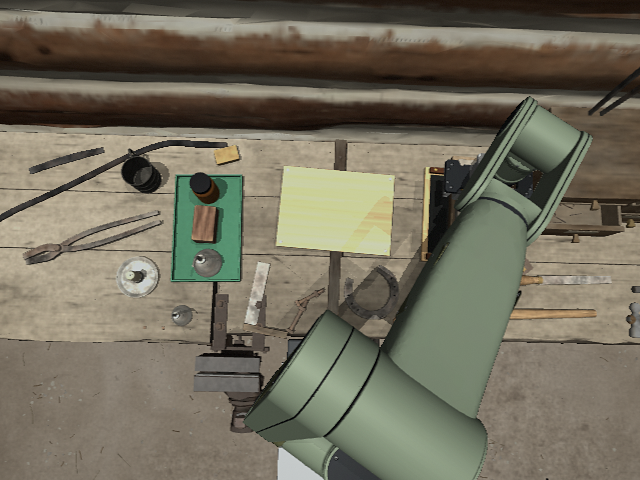

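The forearm passes well above the grinder, and the whetstone hangs over the pad aligned at -93.2° (stand -3.2°). Lower it.

>>> arm_command(deltas=[{"dp":[0,0,-1],"dr":[0,0,0],"hand":3.5},{"dp":[0,0,-3.5],"dr":[0,0,0],"hand":3.5},{"dp":[0,0,-6.5],"dr":[0,0,0],"hand":3.5},{"dp":[0,0,-9.5],"dr":[0,0,0],"hand":3.5},{"dp":[0,0,-11.5],"dr":[0,0,0],"hand":3.5},{"dp":[0,0,-12],"dr":[0,0,0],"hand":3.5},{"dp":[0,0,-12],"dr":[0,0,0],"hand":3.5},{"dp":[0,0,-12],"dr":[0,0,0],"hand":3.5}])

```text
clock: 30.75
tool_pos: [0.5551, -0.2653, 0.0424]
orientation: [0.001, 1.0, -0.028, 0.001]
wrist_force: [-0.3, -0.6, -4.7]
width: 0.0449
```

```bash
python3 - <<'E'
from h import *
p,d,w=cloud("scene")
x=cv2.resize(p[170:360,390:580],None,fx=3.1,fy=3.1,interpolation=cv2.INTER_CUBIC); cv2.imwrite("pics/a17.png",x[:,:,::-1])
s=r.get_state();print(s["width"],s["tool_pos"],s["wrist_force"])
E
```

```text
0.04497881538146159 [ 0.55543063 -0.26560995  0.0429967 ] [-0.0089616   0.37484869 -5.20553994]
```

View pics/a17.png

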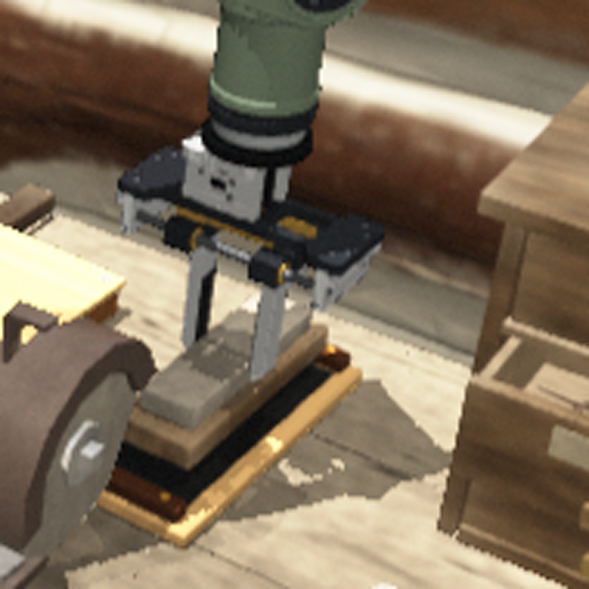

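>>> arm_command(deltas=[{"dp":[0,0,-0.6],"dr":[0,0,0],"hand":3.5},{"dp":[0,0,-1.2],"dr":[0,0,0],"hand":3.5},{"dp":[0,0,-1.6],"dr":[0,0,0],"hand":3.5},{"dp":[0,0,-1.75],"dr":[0,0,0],"hand":3.5},{"dp":[0,0,-1.85],"dr":[0,0,0],"hand":3.5},{"dp":[0,0,-1.85],"dr":[0,0,0],"hand":3.5},{"dp":[0,0,-1.85],"dr":[0,0,0],"hand":3.5}])

```text
clock: 31.5
tool_pos: [0.5538, -0.2645, 0.0233]
orientation: [-0.0, 1.0, -0.028, -0.0]
wrist_force: [-4.6, 1.5, 1.6]
width: 0.0445
```

It's touching the pad (z force went from -5 to +1.6 N). Release and rise.

>>> arm_command(deltas=[{"dp":[0,0,0],"dr":[0,0,0],"hand":4.8},{"dp":[0,0,0],"dr":[0,0,0],"hand":5.8},{"dp":[0,0,0],"dr":[0,0,0],"hand":7},{"dp":[0,0,0.5],"dr":[0,0,0],"hand":7.5},{"dp":[0,0,3],"dr":[0,0,0],"hand":7.5},{"dp":[0,0,7],"dr":[0,0,0],"hand":7.5},{"dp":[0,0,11],"dr":[0,0,0],"hand":7.5},{"dp":[0,0,15],"dr":[0,0,0],"hand":7.5},{"dp":[0,0,17],"dr":[0,0,0],"hand":7.5},{"dp":[-0.5,4,18],"dr":[0,0,8],"hand":7.5},{"dp":[-1,8,18],"dr":[0,0,16],"hand":7.5},{"dp":[-1,12,18],"dr":[0,0,24],"hand":7.5},{"dp":[-1,16,18],"dr":[0,0,32],"hand":7.5},{"dp":[-1,20,18],"dr":[0,0,40],"hand":7.5},{"dp":[-1,24,18],"dr":[0,0,48],"hand":7.5}])

```text
clock: 33.0
tool_pos: [0.5441, -0.0232, 0.2034]
orientation: [0.0, 0.924, 0.383, 0.001]
wrist_force: [-0.7, -0.8, -0.2]
width: 0.0749
```

```bash
python3 - <<'E'
from h import *
p,d,w=cloud("top","pics/t18.png")
B=(.38,.72,-.37,-.16)
for n,z0,z1 in [("whet",.028+.004,.08),("stone",.05,.08),("all",.008,.08),("cleat",.022,.031)]:
    q=w[hgt(w,B,z0,z1)]; print(n,rect(q),q.mean(0).round(4))
q=w[hgt(w,B,.052,.08)]; c=q.mean(0);u,s,v=np.linalg.svd(q-c,full_matrices=False); print("n",v[2].round(4),c[2])
for n in("whetstone_c","stand","stand_seat","oil_can_c","jar_c","oak_block_c"): print(n,[(np.round(a["xyz"],4),round(a["score"],2)) for a in r.spot_point("top",n)])
B=w[hgt(w,(.43,.56,.31,.43),.045,.062)]; print("block top",rect(B))
B=w[hgt(w,(.54,.66,.31,.43),.1,.12)]; print("jar cap",rect(B))
x=cv2.resize(p[150:280,160:480],None,fx=2.4,fy=2.4,interpolation=cv2.INTER_CUBIC); cv2.imwrite("pics/t18c.png",x[:,:,::-1])
p,d,w=cloud("scene")
x=cv2.resize(p[170:360,390:580],None,fx=3.1,fy=3.1,interpolation=cv2.INTER_CUBIC); cv2.imwrite("pics/a18.png",x[:,:,::-1])
s=r.get_state();print(s["width"],s["tool_pos"],s["wrist_force"])
E
```

```text
whet (array([ 554.1, -265.4]), array([ 70.8, 240.2]), 84.2, 1731) [ 0.5534 -0.261   0.0504]
stone (array([ 558.7, -265.8]), array([ 46.4, 169.9]), 87.2, 1117) [ 0.5567 -0.265   0.0572]
all (array([ 552.8, -265.6]), array([111.1, 260.1]), 86.9, 3647) [ 0.5431 -0.2609  0.0329]
cleat (array([ 554. , -266.4]), array([ 90.3, 254.3]), 86.8, 454) [ 0.5468 -0.2612  0.0264]
n [ 3.e-03  1.e-04 -1.e+00] 0.05731862950086371
whetstone_c [(array([ 0.5574, -0.2684,  0.0377]), 0.56)]
stand [(array([ 0.5534, -0.2638,  0.005 ]), 0.63)]
stand_seat [(array([ 0.5553, -0.263 ,  0.0155]), 0.93)]
oil_can_c [(array([0.2622, 0.422 , 0.0641]), 0.92), (array([0.4019, 0.3594, 0.0869]), 0.82)]
jar_c [(array([0.594 , 0.3745, 0.054 ]), 0.63)]
oak_block_c [(array([0.5018, 0.3716, 0.0264]), 0.55)]
block top (array([502.6, 368. ]), array([55.6, 93. ]), 88.7, 772)
jar cap (array([594.3, 370. ]), array([52.2, 50.8]), 11.3, 355)
0.07507629317727661 [ 0.54413044 -0.02597118  0.20273965] [ 0.24788352 -0.55443447  0.72023599]
```

View pics/a18.png

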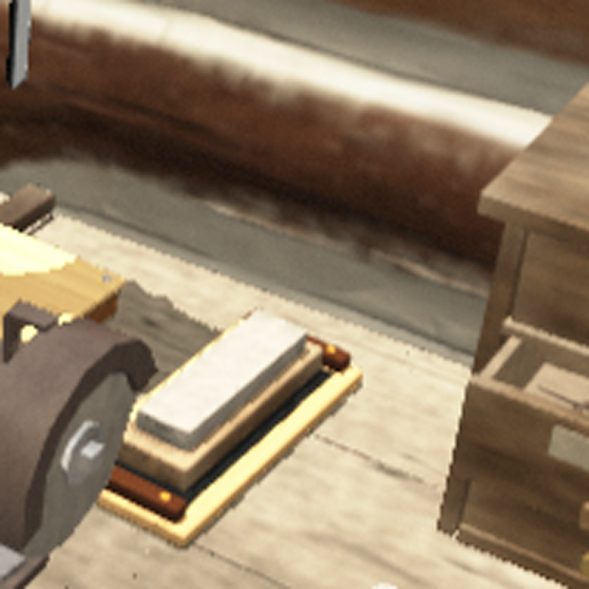

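View pics/t18c.png

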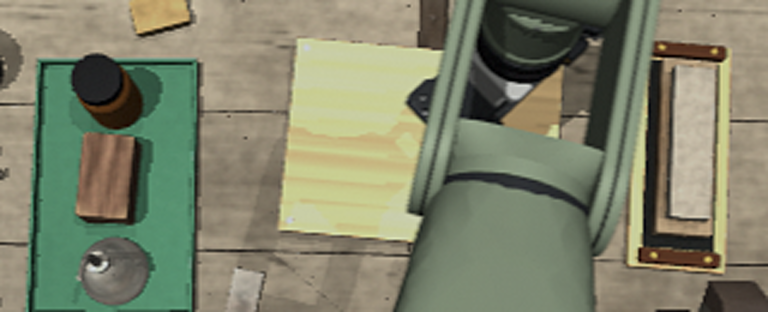

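The whetstone lies flat on the pad between the cleats. Its stone centre is at (0.5587, -0.2658), about 5 mm from the seat and within 15 mm. All three things still stand in the tray. Back to the tray for the block, with the same jaw angle as before.

>>> arm_command(deltas=[{"dp":[-0.3,2,0],"dr":[0,0,8],"hand":7.5},{"dp":[-0.6,5,0],"dr":[0,0,16],"hand":7.5},{"dp":[-0.9,8,0],"dr":[0,0,24],"hand":7.5},{"dp":[-1.2,11,0],"dr":[0,0,32],"hand":7.5},{"dp":[-1.5,14,0],"dr":[0,0,40],"hand":7.5},{"dp":[-1.8,17,0],"dr":[0,0,48],"hand":7.5},{"dp":[-2.1,20,0],"dr":[0,0,56],"hand":7.5},{"dp":[-2.4,23,0],"dr":[0,0,64],"hand":7.5},{"dp":[-2.7,26,0],"dr":[0,0,72],"hand":7.5},{"dp":[-3,29,0],"dr":[0,0,80],"hand":7.5},{"dp":[-3.3,32,0],"dr":[0,0,88],"hand":7.5},{"dp":[-3.6,35,0],"dr":[0,0,96],"hand":7.5},{"dp":[-3.9,37.5,0],"dr":[0,0,104],"hand":7.5},{"dp":[-4.1,39,0],"dr":[0,0,112],"hand":7.5},{"dp":[-4.1,39.5,0],"dr":[0,0,120],"hand":7.5},{"dp":[-4.1,39.5,0],"dr":[0,0,128],"hand":7.5},{"dp":[-4.1,39.5,0],"dr":[0,0,133.2],"hand":7.5},{"dp":[-4.1,39.5,0],"dr":[0,0,133.2],"hand":7.5},{"dp":[-4.1,39.5,0],"dr":[0,0,133.2],"hand":7.5},{"dp":[-4.1,39.5,0],"dr":[0,0,133.2],"hand":7.5}])

```text
clock: 35.4
tool_pos: [0.5034, 0.3698, 0.2026]
orientation: [-0.0, 0.019, 1.0, -0.0]
wrist_force: [-1.5, 0.7, 0.2]
width: 0.0747
```

```bash
cat > st.py <<'E'
from h import *
from scipy.spatial.transform import Rotation as R
s=r.get_state();q=s["orientation"];M=R.from_quat([q[1],q[2],q[3],q[0]]).as_matrix()
print(s["tool_pos"].round(4),"jaw",np.degrees(np.arctan2(M[1,1],M[0,1])).round(2),s["width"].__round__(4),s["wrist_force"].round(1),s["clock"])
E
python3 st.py
```

```text
[0.5034 0.3698 0.2026] jaw 87.83 0.0747 [-1.5  0.7  0.2] 35.4
```

>>> arm_command(deltas=[{"dp":[-0.1,0.1,-2],"dr":[0,0,0],"hand":7.5},{"dp":[-0.1,0.1,-5.5],"dr":[0,0,0],"hand":7.5},{"dp":[-0.1,0.1,-9.5],"dr":[0,0,0],"hand":7.5},{"dp":[-0.1,0.1,-13.5],"dr":[0,0,0],"hand":7.5},{"dp":[-0.1,0.1,-16.5],"dr":[0,0,0],"hand":7.5},{"dp":[-0.1,0.1,-18.5],"dr":[0,0,0],"hand":7.5},{"dp":[-0.1,0.1,-19.3],"dr":[0,0,0],"hand":7.5},{"dp":[-0.1,0.1,-19.4],"dr":[0,0,0],"hand":7.5},{"dp":[-0.1,0.1,-19.4],"dr":[0,0,0],"hand":7},{"dp":[-0.1,0.1,-19.4],"dr":[0,0,0],"hand":6},{"dp":[-0.1,0.1,-19.4],"dr":[0,0,0],"hand":4.8},{"dp":[-0.1,0.1,-19.4],"dr":[0,0,0],"hand":4.8},{"dp":[-0.1,0.1,-19.4],"dr":[0,0,0],"hand":4.8},{"dp":[-0.1,0.1,-19.4],"dr":[0,0,0],"hand":4.8}], newtons=20)

```text
clock: 36.8
tool_pos: [0.5031, 0.3718, 0.0103]
orientation: [0.001, 0.018, 1.0, 0.0]
wrist_force: [-0.3, -0.9, 6.2]
width: 0.0566
```

```bash
python3 st.py
```

```text
[0.5031 0.3718 0.0103] jaw 87.98 0.0566 [-0.3 -0.9  6.2] 36.8
```

>>> arm_command(deltas=[{"dp":[0,0,1],"dr":[0,0,0],"hand":4.8},{"dp":[0,0,4],"dr":[0,0,0],"hand":4.8},{"dp":[0,0,7.5],"dr":[0,0,0],"hand":4.8},{"dp":[0,0,10],"dr":[0,0,0],"hand":4.8},{"dp":[0,-1.5,11],"dr":[0,0,0],"hand":4.8},{"dp":[0.2,-4.5,11],"dr":[0,0,0],"hand":4.8},{"dp":[0.4,-8.5,11],"dr":[0,0,0],"hand":4.8},{"dp":[0.6,-12.5,11],"dr":[0,0,0],"hand":4.8},{"dp":[0.8,-16.5,11],"dr":[0,0,0],"hand":4.8},{"dp":[1,-20.5,11],"dr":[0,0,0],"hand":4.8},{"dp":[1.1,-24.5,11],"dr":[0,0,0],"hand":4.8},{"dp":[1.2,-28.5,11],"dr":[0,0,0],"hand":4.8},{"dp":[1.3,-31.8,11],"dr":[0,0,0],"hand":4.8},{"dp":[1.3,-33.6,11],"dr":[0,0,0],"hand":4.8},{"dp":[1.3,-34.1,11],"dr":[0,0,0],"hand":4.8},{"dp":[1.3,-34.1,9.5],"dr":[0,0,0],"hand":4.8},{"dp":[1.3,-34.1,7],"dr":[0,0,0],"hand":4.8},{"dp":[1.3,-34.1,5],"dr":[0,0,0],"hand":4.8},{"dp":[1.3,-34.1,4.2],"dr":[0,0,0],"hand":4.8},{"dp":[1.3,-34.1,4.2],"dr":[0,0,0],"hand":4.8}])

```text
clock: 38.8
tool_pos: [0.5128, 0.031, 0.0489]
orientation: [-0.002, 0.017, 1.0, 0.0]
wrist_force: [0.0, -0.0, -1.9]
width: 0.0567
```

>>> arm_command(deltas=[{"dp":[0,0,0],"dr":[0,0,0],"hand":4.8},{"dp":[0,0,0],"dr":[0,0,0],"hand":4.8}])

```text
clock: 39.0
tool_pos: [0.5161, 0.0304, 0.0519]
orientation: [0.001, 0.017, 1.0, -0.0]
wrist_force: [0.4, -0.1, -0.8]
width: 0.0562
```

```bash
python3 st.py
```

```text
[0.5161 0.0304 0.0519] jaw 88.0 0.0562 [ 0.4 -0.1 -0.8] 39.0
```

>>> arm_command(deltas=[{"dp":[0,0,-0.5],"dr":[0,0,0],"hand":4.8},{"dp":[0,0,-0.9],"dr":[0,0,0],"hand":4.8},{"dp":[0,0,-1.15],"dr":[0,0,0],"hand":4.8},{"dp":[0,0,-1.15],"dr":[0,0,0],"hand":4.8},{"dp":[0,0,-1.15],"dr":[0,0,0],"hand":4.8}])

```text
clock: 39.5
tool_pos: [0.5149, 0.0303, 0.0402]
orientation: [-0.0, 0.018, 1.0, -0.0]
wrist_force: [-3.7, -0.3, 6.8]
width: 0.0561
```

>>> arm_command(deltas=[{"dp":[0,0,0.05],"dr":[0,0,0],"hand":5.8},{"dp":[0,0,0.1],"dr":[0,0,0],"hand":7},{"dp":[0,0,0.2],"dr":[0,0,0],"hand":8.2},{"dp":[0,0,1.5],"dr":[0,0,0],"hand":8.2},{"dp":[0,0,5],"dr":[0,0,0],"hand":8.2},{"dp":[0,0,9],"dr":[0,0,0],"hand":8.2},{"dp":[0,0,13],"dr":[0,0,0],"hand":8.2},{"dp":[0.5,2,16],"dr":[0,0,0],"hand":8.2},{"dp":[1.4,6,16],"dr":[0,0,0],"hand":8.2},{"dp":[2.4,10.5,16],"dr":[0,0,0],"hand":8.2},{"dp":[3.4,15,16],"dr":[0,0,0],"hand":8.2},{"dp":[4.4,19.5,16],"dr":[0,0,0],"hand":8.2},{"dp":[5.4,24,16],"dr":[0,0,0],"hand":8.2},{"dp":[6.4,28,16],"dr":[0,0,0],"hand":8.2},{"dp":[7.2,31.5,16],"dr":[0,0,0],"hand":8.2},{"dp":[7.7,33.5,16],"dr":[0,0,0],"hand":8.2},{"dp":[7.8,34.2,16],"dr":[0,0,0],"hand":8.2},{"dp":[7.8,34.2,16],"dr":[0,0,0],"hand":8.2},{"dp":[7.8,34.2,16],"dr":[0,0,0],"hand":8.2},{"dp":[7.8,34.2,16],"dr":[0,0,0],"hand":8.2}])

```text
clock: 41.5
tool_pos: [0.593, 0.371, 0.1995]
orientation: [0.0, 0.018, 1.0, -0.0]
wrist_force: [0.3, 0.2, -0.0]
width: 0.0822
```

```bash
python3 st.py; python3 - <<'E'
from h import *
p,d,w=cloud("scene")
x=cv2.resize(p[130:290,190:430],None,fx=3,fy=3,interpolation=cv2.INTER_CUBIC); cv2.imwrite("pics/a20.png",x[:,:,::-1])
b=w[hgt(w,(.43,.58,-.02,.085),.078,.09)]; print("block top",rect(b))
E
```

```text
[0.593  0.371  0.1995] jaw 87.89 0.0822 [ 0.3  0.2 -0. ] 41.5
block top (array([511.4,  30.8]), array([59.9, 96.4]), 87.7, 507)
```

View pics/a20.png

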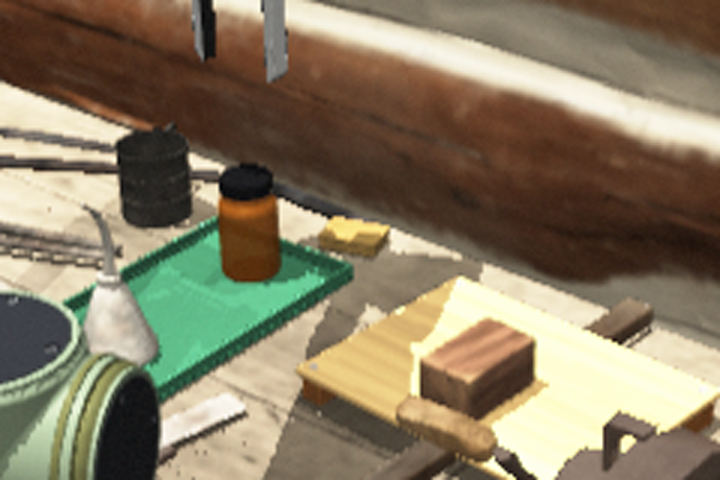

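The block is back at (480,370) in the crop, within 2 mm of the scene camera's first reading. Now the jar.

>>> arm_command(deltas=[{"dp":[0.1,0.1,-2],"dr":[0,0,0],"hand":8.2},{"dp":[0.1,0.1,-5.5],"dr":[0,0,0],"hand":8.2},{"dp":[0.1,0.1,-9.5],"dr":[0,0,0],"hand":8.2},{"dp":[0.1,0.1,-13],"dr":[0,0,0],"hand":8.2},{"dp":[0.1,0.1,-15.5],"dr":[0,0,0],"hand":8.2},{"dp":[0.1,0.1,-17],"dr":[0,0,0],"hand":8.2},{"dp":[0.1,0.1,-17.7],"dr":[0,0,0],"hand":8.2},{"dp":[0.1,0.1,-17.7],"dr":[0,0,0],"hand":8.2},{"dp":[0.1,0.1,-17.7],"dr":[0,0,0],"hand":7},{"dp":[0.1,0.1,-17.7],"dr":[0,0,0],"hand":6.3},{"dp":[0.1,0.1,-17.7],"dr":[0,0,0],"hand":5},{"dp":[0.1,0.1,-17.7],"dr":[0,0,0],"hand":5},{"dp":[0.1,0.1,-17.7],"dr":[0,0,0],"hand":5},{"dp":[0.1,0.1,-17.7],"dr":[0,0,0],"hand":5}], newtons=25)

```text
clock: 42.95
tool_pos: [0.595, 0.3734, 0.0238]
orientation: [0.001, 0.018, 1.0, 0.0]
wrist_force: [-0.3, -1.1, 5.5]
width: 0.0592
```

```bash
python3 st.py
```

```text
[0.595  0.3734 0.0238] jaw 87.97 0.0592 [-0.3 -1.1  5.5] 42.95
```

>>> arm_command(deltas=[{"dp":[0,0,1],"dr":[0,0,0],"hand":5},{"dp":[0,0,4],"dr":[0,0,0],"hand":5},{"dp":[0,0,7.5],"dr":[0,0,0],"hand":5},{"dp":[0,0,11],"dr":[0,0,0],"hand":5},{"dp":[-0.2,-1.5,13],"dr":[0,0,0],"hand":5},{"dp":[-0.9,-5,14],"dr":[0,0,0],"hand":5},{"dp":[-1.7,-9,14],"dr":[0,0,0],"hand":5},{"dp":[-2.5,-13,14],"dr":[0,0,0],"hand":5},{"dp":[-3.3,-17,14],"dr":[0,0,0],"hand":5},{"dp":[-4,-21,14],"dr":[0,0,0],"hand":5},{"dp":[-4.8,-25,14],"dr":[0,0,0],"hand":5},{"dp":[-5.5,-29,14],"dr":[0,0,0],"hand":5},{"dp":[-6.3,-33,14],"dr":[0,0,0],"hand":5},{"dp":[-7,-37,14],"dr":[0,0,0],"hand":5},{"dp":[-7.7,-40.5,14],"dr":[0,0,0],"hand":5},{"dp":[-8.2,-43,14],"dr":[0,0,0],"hand":5},{"dp":[-8.4,-44,14],"dr":[0,0,0],"hand":5},{"dp":[-8.4,-44,14],"dr":[0,0,0],"hand":5},{"dp":[-8.4,-44,14],"dr":[0,0,0],"hand":5},{"dp":[-8.4,-44,13],"dr":[0,0,0],"hand":5}])

```text
clock: 44.95
tool_pos: [0.5115, -0.0656, 0.1532]
orientation: [0.002, 0.017, 1.0, -0.0]
wrist_force: [1.0, 0.0, -3.5]
width: 0.0594
```

>>> arm_command(deltas=[{"dp":[0,0,-2],"dr":[0,0,0],"hand":5},{"dp":[0,0,-5],"dr":[0,0,0],"hand":5},{"dp":[0,0,-7.5],"dr":[0,0,0],"hand":5},{"dp":[0,0,-8.5],"dr":[0,0,0],"hand":5},{"dp":[0,0,-9],"dr":[0,0,0],"hand":5},{"dp":[0,0,-9],"dr":[0,0,0],"hand":5},{"dp":[0,0,-9],"dr":[0,0,0],"hand":5},{"dp":[0,0,-9],"dr":[0,0,0],"hand":5}])

```text
clock: 45.75
tool_pos: [0.5113, -0.067, 0.0636]
orientation: [0.001, 0.018, 1.0, -0.0]
wrist_force: [-0.4, -0.8, -3.0]
width: 0.0591
```

```bash
python3 st.py
```

```text
[ 0.5113 -0.067   0.0636] jaw 87.98 0.0591 [-0.4 -0.8 -3. ] 45.75
```

Lower about 1 cm to contact.

>>> arm_command(deltas=[{"dp":[0,0,-0.5],"dr":[0,0,0],"hand":5},{"dp":[0,0,-0.8],"dr":[0,0,0],"hand":5},{"dp":[0,0,-0.95],"dr":[0,0,0],"hand":5},{"dp":[0,0,-1.0],"dr":[0,0,0],"hand":5},{"dp":[0,0,-1.0],"dr":[0,0,0],"hand":5}])

```text
clock: 46.25
tool_pos: [0.5102, -0.0668, 0.0538]
orientation: [0.0, 0.018, 1.0, -0.0]
wrist_force: [-4.4, 0.8, 7.5]
width: 0.0592
```

>>> arm_command(deltas=[{"dp":[0,0,-0.95],"dr":[0,0,0],"hand":6.2},{"dp":[0,0,-0.9],"dr":[0,0,0],"hand":7.2},{"dp":[0,0,-0.9],"dr":[0,0,0],"hand":8},{"dp":[0,0,0],"dr":[0,0,0],"hand":8},{"dp":[0,0,3],"dr":[0,0,0],"hand":8},{"dp":[0,0,7],"dr":[0,0,0],"hand":8},{"dp":[0,0,11],"dr":[0,0,0],"hand":8},{"dp":[0,0,15],"dr":[0,0,0],"hand":8},{"dp":[0,0,17],"dr":[0,0,0],"hand":8}])

```text
clock: 47.15
tool_pos: [0.5122, -0.0673, 0.2276]
orientation: [0.004, 0.018, 1.0, -0.001]
wrist_force: [0.9, -0.6, 0.1]
width: 0.0801
```

>>> arm_command(deltas=[{"dp":[-0.4,1.5,0],"dr":[0,0,0],"hand":8},{"dp":[-1.4,5.5,0],"dr":[0,0,0],"hand":8},{"dp":[-2.5,10,0],"dr":[0,0,0],"hand":8},{"dp":[-3.6,14.5,0],"dr":[0,0,0],"hand":8},{"dp":[-4.7,19,0],"dr":[0,0,0],"hand":8},{"dp":[-5.8,23.5,0],"dr":[0,0,0],"hand":8},{"dp":[-6.9,28,0],"dr":[0,0,0],"hand":8},{"dp":[-8,32.5,0],"dr":[0,0,0],"hand":8},{"dp":[-9,37,0],"dr":[0,0,0],"hand":8},{"dp":[-9.9,40.5,0],"dr":[0,0,0],"hand":8},{"dp":[-10.4,42.8,0],"dr":[0,0,0],"hand":8},{"dp":[-10.6,43.5,0],"dr":[0,0,0],"hand":8},{"dp":[-10.6,43.5,0],"dr":[0,0,0],"hand":8},{"dp":[-10.6,43.5,0],"dr":[0,0,0],"hand":8},{"dp":[-10.6,43.5,0],"dr":[0,0,0],"hand":8}])

```text
clock: 48.65
tool_pos: [0.4041, 0.3671, 0.2219]
orientation: [-0.0, 0.018, 1.0, -0.0]
wrist_force: [0.3, 0.2, -1.3]
width: 0.08
```

```bash
python3 st.py; python3 - <<'E'
from h import *
p,d,w=cloud("scene")
x=cv2.resize(p[130:290,190:430],None,fx=3,fy=3,interpolation=cv2.INTER_CUBIC); cv2.imwrite("pics/a21.png",x[:,:,::-1])
b=w[hgt(w,(.45,.57,-.12,-.01),.132,.15)]; print("jar cap",rect(b),b.mean(0))
E
```

```text
[0.4041 0.3671 0.2219] jaw 87.88 0.08 [ 0.3  0.2 -1.3] 48.65
jar cap (array([505. , -66.5]), array([57.8, 49.8]), 34.3, 271) [ 0.50244067 -0.06798634  0.1397995 ]
```

View pics/a21.png

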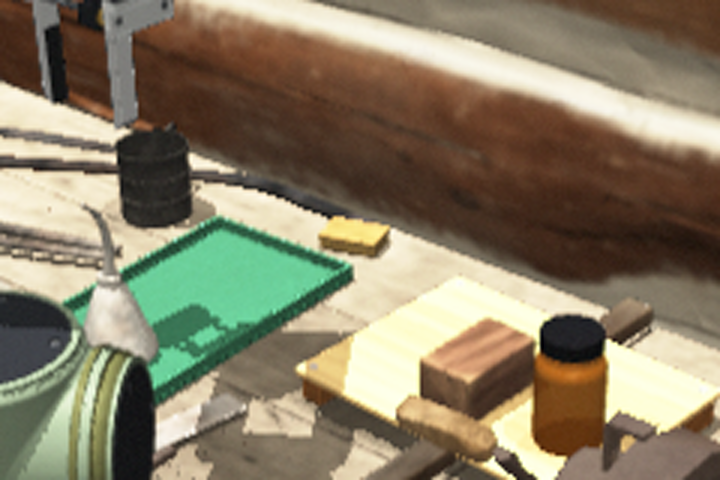

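The jar is back within about 1 mm. Before closing on the can I'll recheck where its tube is.

```bash
python3 - <<'E'
from h import *
p,d,w=cloud("scene")
q=w[hgt(w,(.35,.45,.32,.42),.09,.125)]; print("tube",rect(q),q.mean(0).round(4))
q=w[hgt(w,(.33,.45,.32,.42),.135,.18)]; print("spout",rect(q),q.mean(0).round(4))
for a in r.spot_point("scene","oil_can_c"): print(np.round(a["xyz"],4),a["score"])
p,d,w=cloud("top")
q=w[hgt(w,(.35,.45,.32,.42),.09,.125)]; print("tube",len(q), q.mean(0).round(4) if len(q) else 0)
for a in r.spot_point("top","oil_can_c"): print(np.round(a["xyz"],4),a["score"])
x=cv2.resize(p[200:300,150:270],None,fx=5,fy=5,interpolation=cv2.INTER_CUBIC); cv2.imwrite("pics/t22.png",x[:,:,::-1])
E
```

```text
tube (array([400.7, 361.1]), array([15.4,  8.5]), 52.5, 38) [0.4012 0.3621 0.1091]
spout (array([388.2, 362.1]), array([28.5, 12.3]), 8.7, 28) [0.3907 0.3603 0.1536]
[0.4032 0.3606 0.0898] 0.91
tube 4 [0.4007 0.3603 0.1035]
[0.4034 0.3592 0.0886] 0.72
```

View pics/t22.png

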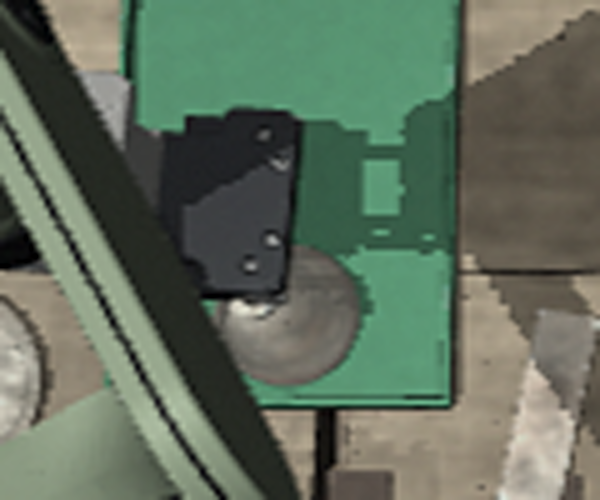

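The tube now sits at about (0.402, 0.361), roughly 6 mm off the tool's y, so I'll re-centre before closing.

>>> arm_command(deltas=[{"dp":[-0.2,-0.6,-1],"dr":[0,0,0],"hand":8},{"dp":[-0.2,-0.6,-4],"dr":[0,0,0],"hand":8},{"dp":[-0.2,-0.6,-7],"dr":[0,0,0],"hand":8},{"dp":[-0.2,-0.6,-10],"dr":[0,0,0],"hand":7},{"dp":[-0.2,-0.6,-12.5],"dr":[0,0,0],"hand":6},{"dp":[-0.2,-0.6,-14],"dr":[0,0,0],"hand":5},{"dp":[-0.2,-0.6,-14.7],"dr":[0,0,0],"hand":4.5},{"dp":[-0.2,-0.6,-14.7],"dr":[0,0,0],"hand":4},{"dp":[-0.2,-0.6,-14.7],"dr":[0,0,0],"hand":3.5},{"dp":[-0.2,-0.6,-14.7],"dr":[0,0,0],"hand":3},{"dp":[-0.2,-0.6,-14.7],"dr":[0,0,0],"hand":3}], newtons=5)

```text
clock: 50.0
tool_pos: [0.4027, 0.3629, 0.0763]
orientation: [0.001, 0.018, 1.0, 0.001]
wrist_force: [-0.5, 0.1, 0.5]
width: 0.0304
```

```bash
python3 st.py; python3 - <<'E'
from h import *
p,d,w=cloud("scene")
x=cv2.resize(p[140:260,180:300],None,fx=5,fy=5,interpolation=cv2.INTER_CUBIC); cv2.imwrite("pics/a23.png",x[:,:,::-1])
for z in np.arange(.085,.13,.006):
    q=w[hgt(w,(.36,.44,.32,.40),z,z+.006)]
    if len(q): print(round(z,3),len(q),np.sort(q[:,1].round(3)),q[:,0].mean().round(4))
E
```

```text
[0.4027 0.3629 0.0763] jaw 87.98 0.0304 [-0.5  0.1  0.5] 50.0
0.085 24 [0.353 0.353 0.353 0.354 0.355 0.356 0.359 0.36  0.36  0.361 0.361 0.361
 0.362 0.363 0.363 0.363 0.364 0.366 0.367 0.368 0.368 0.373 0.374 0.375] 0.3989
0.091 7 [0.351 0.358 0.359 0.359 0.362 0.364 0.367] 0.4001
0.097 17 [0.344 0.348 0.349 0.358 0.36  0.361 0.363 0.363 0.379 0.381 0.381 0.382
 0.382 0.383 0.384 0.388 0.391] 0.401
0.103 27 [0.338 0.341 0.341 0.341 0.343 0.345 0.345 0.346 0.346 0.348 0.357 0.36
 0.36  0.361 0.361 0.367 0.378 0.378 0.38  0.38  0.381 0.382 0.383 0.385
 0.385 0.387 0.391] 0.4003
0.109 34 [0.332 0.335 0.336 0.336 0.337 0.338 0.339 0.339 0.339 0.34  0.34  0.341
 0.341 0.342 0.344 0.347 0.354 0.359 0.359 0.365 0.372 0.377 0.378 0.378
 0.378 0.38  0.38  0.382 0.382 0.383 0.387 0.387 0.39  0.393] 0.4005
0.115 38 [0.335 0.336 0.337 0.337 0.337 0.338 0.339 0.339 0.339 0.34  0.341 0.342
 0.344 0.345 0.345 0.347 0.359 0.36  0.361 0.363 0.364 0.366 0.37  0.376
 0.377 0.378 0.379 0.379 0.38  0.38  0.381 0.383 0.383 0.386 0.387 0.388
 0.389 0.389] 0.3999
0.121 31 [0.333 0.335 0.336 0.336 0.337 0.337 0.338 0.339 0.342 0.343 0.344 0.344
 0.357 0.359 0.36  0.361 0.366 0.367 0.377 0.379 0.379 0.379 0.38  0.381
 0.381 0.382 0.385 0.386 0.387 0.389 0.395] 0.3999
0.127 37 [0.333 0.334 0.335 0.336 0.336 0.336 0.336 0.338 0.338 0.338 0.339 0.339
 0.34  0.341 0.341 0.343 0.344 0.344 0.347 0.348 0.356 0.359 0.361 0.363
 0.365 0.378 0.379 0.379 0.381 0.381 0.382 0.382 0.382 0.385 0.386 0.387
 0.392] 0.3993
```

View pics/a23.png

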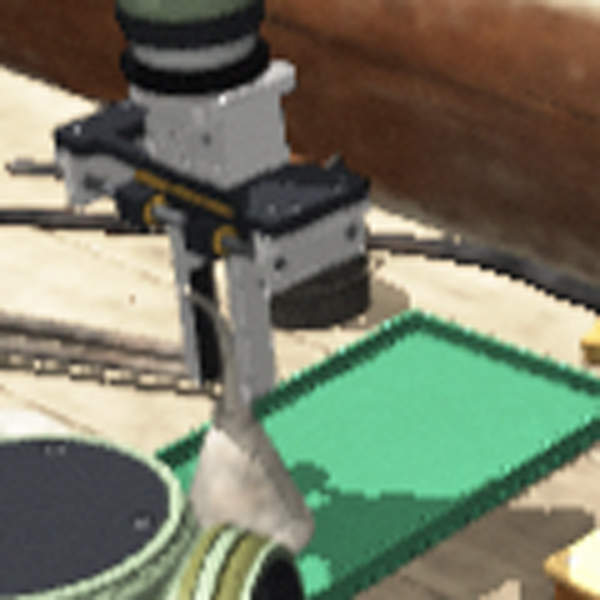

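The fingers span y 0.347 to 0.377 with the tube at about 0.361, so it is centred. Close gently, then firmly.

>>> arm_command(deltas=[{"dp":[0,0,0],"dr":[0,0,0],"hand":2.4},{"dp":[0,0,0],"dr":[0,0,0],"hand":1.8},{"dp":[0,0,0],"dr":[0,0,0],"hand":1.4},{"dp":[0,0,0],"dr":[0,0,0],"hand":1.1},{"dp":[0,0,0],"dr":[0,0,0],"hand":0.8},{"dp":[0,0,0],"dr":[0,0,0],"hand":0.4},{"dp":[0,0,0],"dr":[0,0,0],"hand":0.4}], newtons=5)

```text
clock: 50.75
tool_pos: [0.4021, 0.3627, 0.0753]
orientation: [0.0, 0.018, 1.0, 0.0]
wrist_force: [-0.9, 0.8, 0.1]
width: 0.0098
```

>>> arm_command(deltas=[{"dp":[0,0,0],"dr":[0,0,0],"hand":0.4},{"dp":[0,0,0],"dr":[0,0,0],"hand":0.4},{"dp":[0,0,0],"dr":[0,0,0],"hand":0.4}], newtons=20)

```text
clock: 51.05
tool_pos: [0.4024, 0.3631, 0.0758]
orientation: [0.001, 0.018, 1.0, 0.001]
wrist_force: [-0.7, 2.4, 2.4]
width: 0.0089
```

```bash
python3 st.py
```

```text
[0.4024 0.3631 0.0758] jaw 87.97 0.0089 [-0.7  2.4  2.4] 51.05
```

>>> arm_command(deltas=[{"dp":[0,0,1],"dr":[0,0,0],"hand":0.4},{"dp":[0,0,3],"dr":[0,0,0],"hand":0.4},{"dp":[0,0,6],"dr":[0,0,0],"hand":0.4},{"dp":[0,0,8],"dr":[0,0,0],"hand":0.4},{"dp":[0.6,-1.2,9],"dr":[0,0,0],"hand":0.4},{"dp":[1.8,-3.7,9],"dr":[0,0,0],"hand":0.4},{"dp":[3.4,-7,9],"dr":[0,0,0],"hand":0.4},{"dp":[5.1,-10.5,9],"dr":[0,0,0],"hand":0.4},{"dp":[6.8,-14,9],"dr":[0,0,0],"hand":0.4},{"dp":[8.5,-17.5,9],"dr":[0,0,0],"hand":0.4},{"dp":[10,-20.5,9],"dr":[0,0,0],"hand":0.4},{"dp":[11.2,-23,9],"dr":[0,0,0],"hand":0.4},{"dp":[11.8,-24.2,9],"dr":[0,0,0],"hand":0.4},{"dp":[11.8,-24.3,9],"dr":[0,0,0],"hand":0.4},{"dp":[11.8,-24.3,8],"dr":[0,0,0],"hand":0.4},{"dp":[11.8,-24.3,6],"dr":[0,0,0],"hand":0.4},{"dp":[11.8,-24.3,4.5],"dr":[0,0,0],"hand":0.4},{"dp":[11.8,-24.3,4],"dr":[0,0,0],"hand":0.4},{"dp":[11.8,-24.3,4],"dr":[0,0,0],"hand":0.4},{"dp":[11.8,-24.3,4],"dr":[0,0,0],"hand":0.4}])

```text
clock: 53.05
tool_pos: [0.52, 0.1201, 0.1155]
orientation: [0.0, 0.017, 1.0, 0.0]
wrist_force: [0.7, -0.2, -0.9]
width: 0.009
```

>>> arm_command(deltas=[{"dp":[0,0,0],"dr":[0,0,0],"hand":0.4},{"dp":[0,0,0],"dr":[0,0,0],"hand":0.4}])

```text
clock: 53.25
tool_pos: [0.5206, 0.1195, 0.116]
orientation: [0.001, 0.018, 1.0, 0.0]
wrist_force: [0.2, 0.1, -1.7]
width: 0.0087
```

```bash
python3 st.py; python3 - <<'E'
from h import *
p,d,w=cloud("scene")
x=cv2.resize(p[130:290,260:420],None,fx=3.7,fy=3.7,interpolation=cv2.INTER_CUBIC); cv2.imwrite("pics/a24.png",x[:,:,::-1])
q=w[hgt(w,(.45,.59,.06,.19),.118,.14)]; print(len(q),q.mean(0).round(4))
E
```

```text
[0.5206 0.1195 0.116 ] jaw 87.99 0.0087 [ 0.2  0.1 -1.7] 53.25
66 [0.5164 0.1172 0.1274]
```

View pics/a24.png

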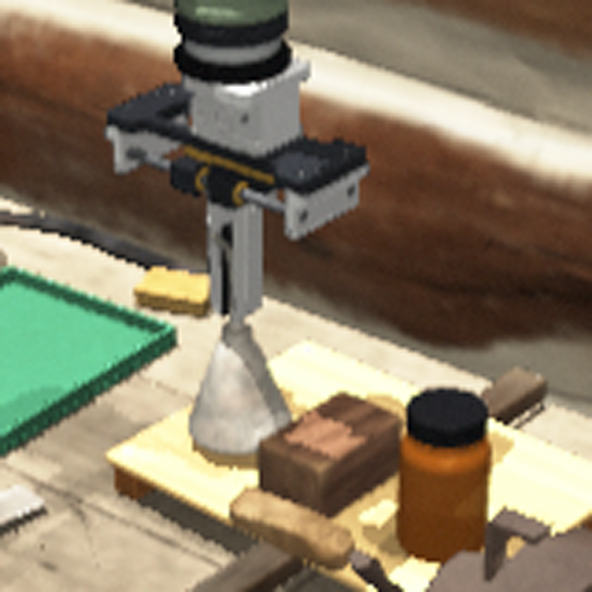

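The can hangs upright about 1 cm over its spot. Lower to contact.

>>> arm_command(deltas=[{"dp":[0,0,-0.4],"dr":[0,0,0],"hand":0.4},{"dp":[0,0,-0.8],"dr":[0,0,0],"hand":0.4},{"dp":[0,0,-1.0],"dr":[0,0,0],"hand":0.4},{"dp":[0,0,-1.05],"dr":[0,0,0],"hand":0.4},{"dp":[0,0,-1.05],"dr":[0,0,0],"hand":0.4},{"dp":[0,0,-1.05],"dr":[0,0,0],"hand":0.4}])

```text
clock: 53.9
tool_pos: [0.521, 0.1188, 0.1063]
orientation: [0.001, 0.018, 1.0, -0.0]
wrist_force: [-0.8, -1.3, 5.6]
width: 0.0087
```

>>> arm_command(deltas=[{"dp":[0,0,0.05],"dr":[0,0,0],"hand":0.9},{"dp":[0,0,0.05],"dr":[0,0,0],"hand":1.1},{"dp":[0,0,0.05],"dr":[0,0,0],"hand":1.4},{"dp":[0,0,0.05],"dr":[0,0,0],"hand":2},{"dp":[0,0,0.05],"dr":[0,0,0],"hand":3},{"dp":[0,0,0.05],"dr":[0,0,0],"hand":4},{"dp":[0,0,0.3],"dr":[0,0,0],"hand":5},{"dp":[0,0,2],"dr":[0,0,0],"hand":6},{"dp":[0,0,5],"dr":[0,0,0],"hand":7},{"dp":[0,0,9],"dr":[0,0,0],"hand":7},{"dp":[0,0,13],"dr":[0,0,0],"hand":7},{"dp":[0,0,15],"dr":[0,0,0],"hand":7},{"dp":[-1,4,16],"dr":[0,0,0],"hand":7},{"dp":[-2,8,16],"dr":[0,0,0],"hand":7},{"dp":[-3,12,16],"dr":[0,0,0],"hand":7},{"dp":[-4,16,16],"dr":[0,0,0],"hand":7},{"dp":[-4.5,20,16],"dr":[0,0,0],"hand":7},{"dp":[-5,24,16],"dr":[0,0,0],"hand":7},{"dp":[-5,26,16],"dr":[0,0,0],"hand":7},{"dp":[-5,26,16],"dr":[0,0,0],"hand":7}])

```text
clock: 55.9
tool_pos: [0.4691, 0.3819, 0.2643]
orientation: [-0.0, 0.016, 1.0, 0.0]
wrist_force: [0.4, -0.2, 0.3]
width: 0.0702
```

```bash
python3 st.py; python3 - <<'E'
from h import *
for n in ("top","scene"):
    p,d,w=cloud(n,f"pics/f_{n}.png")
    print(n)
    for nm,box,z0,z1 in [("block top",(.44,.575,-.02,.085),.078,.09),("jar cap",(.45,.57,-.12,-.01),.132,.15),("can",(.45,.575,.08,.17),.05,.11),("can tube",(.45,.59,.06,.19),.12,.155),("can spout",(.45,.59,.06,.19),.165,.21)]:
        q=w[hgt(w,box,z0,z1)]
        if len(q)>3: print(nm,rect(q),"mean",np.round(q.mean(0),4))
    for q in("oil_can_c","jar_c","oak_block_c","whetstone_c","stand_seat"):
        print(q,[(np.round(a["xyz"],4),round(a["score"],2)) for a in r.spot_point(n,q)])
E
```

```text
[0.4691 0.3819 0.2643] jaw 88.2 0.0702 [ 0.4 -0.2  0.3] 55.9
top
block top (array([514.7,  28.7]), array([55.8, 92.9]), 88.0, 762) mean [0.5149 0.0284 0.0819]
jar cap (array([509.5, -68.1]), array([50.7, 51.1]), 0.7, 373) mean [ 0.5088 -0.0679  0.1376]
can (array([522.9, 114.8]), array([66.1, 65. ]), 58.4, 438) mean [0.5151 0.1138 0.076 ]
can tube (array([520.5, 117.7]), array([3.5, 2.3]), 71.7, 5) mean [0.5204 0.1173 0.1307]
can spout (array([508.2, 110.5]), array([25.2,  4.6]), 2.5, 23) mean [0.5074 0.1106 0.1881]
oil_can_c [(array([0.5212, 0.1148, 0.1167]), 0.63)]
jar_c [(array([ 0.5035, -0.0646,  0.0852]), 0.58)]
oak_block_c [(array([0.5126, 0.028 , 0.054 ]), 0.56)]
whetstone_c [(array([ 0.56  , -0.2663,  0.0367]), 0.64)]
stand_seat [(array([ 0.5522, -0.2641,  0.015 ]), 0.8)]
scene
block top (array([512.1,  31.8]), array([101.3,  60.8]), 0.6, 503) mean [0.5084 0.0285 0.0848]
jar cap (array([506.7, -65.3]), array([57. , 49.8]), 34.1, 268) mean [ 0.5027 -0.0685  0.14  ]
can (array([507.8, 107.3]), array([51.1, 66.3]), 39.7, 475) mean [0.506  0.1077 0.077 ]
can tube (array([515.1, 115.9]), array([17.7, 13.1]), 39.0, 49) mean [0.5174 0.1145 0.1354]
can spout (array([506.6, 113.3]), array([27.9,  8.4]), 7.0, 30) mean [0.5089 0.1126 0.1824]
oil_can_c [(array([0.5206, 0.1157, 0.1178]), 0.91)]
jar_c [(array([ 0.511 , -0.0694,  0.0848]), 0.95)]
oak_block_c [(array([0.5114, 0.0332, 0.0611]), 0.91)]
whetstone_c [(array([ 0.5484, -0.2668,  0.0368]), 0.8)]
stand_seat [(array([ 0.5516, -0.266 ,  0.0188]), 0.65), (array([ 0.5492,  0.0296, -0.002 ]), 0.52), (array([ 0.553 , -0.2636,  0.0344]), 0.26)]
```

View pics/f_top.png

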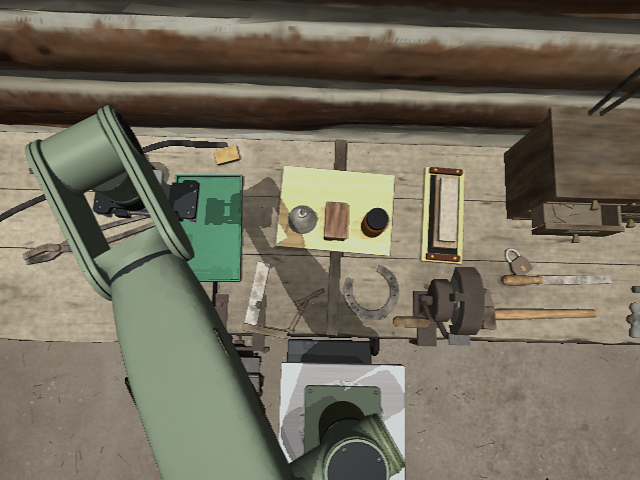

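View pics/f_scene.png

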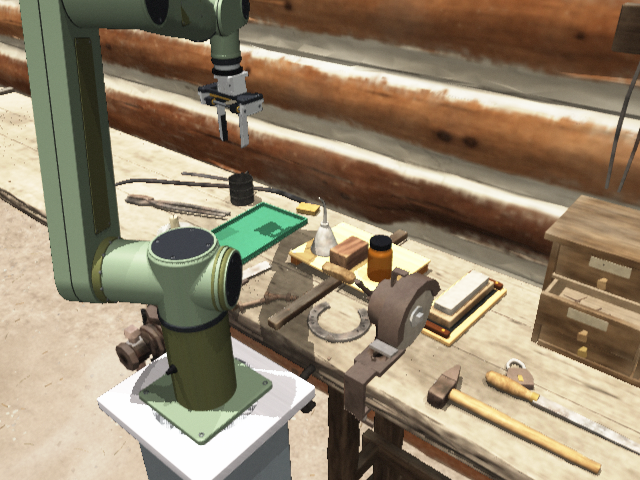

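Compared with the first pictures:

| Thing | Shift from start | Notes |
|---|---|---|
| Can | about 4 mm | upright |
| Block | about 2 mm | yaw within 1° |
| Jar | about 1 to 2 mm | upright |

The whetstone is flat on the pad, about 5 mm off centre lengthwise. The arm is clear of everything, so I'll hand in.

```bash
python3 -c "
from bench import r
print(r.job_done())"
```

```text
the job is handed in; nothing more can be done
None
```

I moved the oil can, jar and block upright into the tray and set the whetstone on the stand's pad. Then I put the block, jar and can back on the board. I handed the job in at about 56 s of the 136 s allowed; it gives no verdict.

**Last checks, against the first pictures:**
- **Oil can:** about 4 mm from its start, upright.
- **Block:** about 2 mm from its start, turned within 1° of its start angle in the top view.
- **Jar:** 1–2 mm from its start, upright.
- **Whetstone:** flat between the cleats, about 5 mm off the pad's centre lengthwise (limit 15 mm), aligned with the stand within 1°.
- **Robot:** arm clear of everything.

**What disagreed:**
- **Fingertips:** in the camera they ended about 20 mm above the reported TCP. My first grip on the can was therefore too high, on the thin upper tube (8.5 mm). I released it, went lower and regripped, and allowed for the offset from then on.
- **Can in the tray:** it stood about 6 mm from where I meant to release it, so I measured it again and re-centred before the return grip.
- **Last whetstone readings:** the network put its centre at x = 0.560 from the top camera and 0.548 from the scene camera. The earlier depth measurement gave 0.559, and all three are within the limit.

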